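# Snap the cover onto the sprung-mounted controller box

## Robot

A 7-joint arm with a two-finger parallel gripper is mounted at the origin on a cart in front of the work surface, level with it; the furniture and walls round the work are solid. World frame = base frame: x ahead of the robot, y to its left, z up, the work surface at z = 0. Lengths are in m, angles in rad, forces in N, time in s.
With the tool pointing down it reaches from about 0.4 to 0.85 m from the base axis. Payload 4.5 kg.
Tool frame: the origin (TCP) lies on the centre line of the jaws, within the pads' length; the fingertips stand 11 mm ahead of it and the grasp point (between the pads) lies 8 mm behind it; z points along the fingers, y is the line along which they close (so a half turn about z gives the same grasp; the last joint's range is limited). The gripper opens to 88 mm and grips with 3 to 60 N. Pads are 18 mm wide; open, the fingers measure 123 mm over their backs; the gripper's body (75 mm by 187 mm) begins 45 mm behind the grasp point.
Start: joints at [-1.112, 0.689, -0.195, 1.565, 0.157, 0.902, -0.215], TCP at [0.258, 0.569, 0.25] pointing down, gripper open.
Joint ranges: [-3.01, 3.01], [-0.46, 2.08], [-1.47, 1.51], [0.13, 2.56], [-1, 4.14], [0.04, 2.09], [-2.66, 2.66]. Speed limits (rad/s): [2.57, 2.57, 3.14, 3.14, 3.14, 3.14, 3.14].

## Interface

Orientations are given as a unit quaternion [x, y, z, w].
In Python, from plant import * gives the robot as it stands. The module is installed in compiled form; this text tells all that it offers.
- The arm moves only by the tool send_rows, never from a script. Its argument "motion" is a list of rows, each an object of numbers: "x", "y", "z": the shift along the tool's x, y, z in cm; "rx", "ry", "rz": the turn, a rotation vector about the tool's x, y, z in rad; "jaw": the finger opening in cm, from 0 to 8.81. In form: [{"x": .., "y": .., "z": .., "rx": .., "ry": .., "rz": .., "jaw": ..}, ...]. A call has exactly 5 rows; each row shifts and turns the commanded pose from where the row before left it, along the tool's axes as they then stand; what a row does not reach is not made up. A row lasts 1/10 s, in which the tool goes at most 50 mm and 8.59 degrees, less where a joint would pass 70% of its speed; a pose out of reach is approached as far as the arm can. A call is refused whole if a number of a shift passes 5 or a number of a turn 0.15, either way. A call with a gripper value outside its range is refused whole. The fingers move at their own pace and stop on an object; "grip_force" is the grip in N (left out, the last holds). Time passes only in rows, so rows that do not move let the fingers close, or fill a call up. It gives the time, the measured TCP pose, the force, the opening and the grip force at its end, in the units of the state.
- get_state(): the state, without advancing time (a new reading comes with each control period).
- snapshot(name): name is "side" or "top"; returns a dict with "img" (480x640x3 uint8, red, green, blue), "vertical_fov" (degrees; the focal length in pixels is half the picture's height over the tangent of half this angle, whatever the lens; pixels are square), "cx", "cy" (the principal point, pixels), "extrinsics" (4x4, takes a point from camera to world coordinates). Camera axes: x right, y up, looking along -z (the intrinsics and any distortion apply to the point x, -y, -z); pixel columns grow to the right and rows downward; lengths in m; the calibration is good to about 2 mm. A picture is of the moment at which its call begins. There is no depth.
- finish_job(): hands the job in; it is judged then, once.
The state is a dict: "clock": time; "q": joint angles; "qd": joint speeds; "joint_torque": joint torques, N m; "tool_pos": TCP position; "eef_rot": TCP orientation; "contact_force": force on the tool from outside, world axes, zero at the start; "moment": the same for the moment, N m; "opening": opening from 0.0 (shut) to 1.0 (fully open); "finger_force": force on a finger pad.
Only numpy, scipy, OpenCV 4.12 (cv2) and the standard library are available. Lean on these libraries where they do the work, as an engineer would, in place of code of your own. Each camera call takes 0.05 s, during which the arm holds its last target. There are 200 camera calls.

## Task

Take the orange clip-fit cover out of its rack and lay it flat on the clear bench, outer face up, letting go of it so that you can take it again by its long sides. Then set it legs-down over the open grey box in the sprung nest and press it on corner by corner until all four clips have clicked home and the cover sits flush all round, pressing gently enough that the box never sinks onto the nest's stops. Leave the loupe and the glass pot where they stand.

Things in the scene. Friction and masses are not known exactly. Their poses are not given: they have to be found in the camera images.
- cover_center (a point): Centre of the loose orange cover's plate: 62 mm (its x) by 96 mm (its y) by 8 mm (its z, pointing out of the outer face, which has black ribs and four round press marks). At the start it stands on a long edge in the rack, upper long edge 70 mm above the bench, y level, legs to the rack's -x side. Lying legs-down on the bench, this centre is 15 mm up. Either way round fits the box.
- cover: The same cover (about 90 g), same point and axes. Four clip legs, 11 mm long, stand out of the inner face (-z) at x = +-12 to +-23 mm, y = +-27 to +-41 mm; between them (|y| < 27 mm) the inner face is bare, so a finger can lie on the plate there. Leaning 45 degrees towards its legs, lower edge and leg ends on the bench, it falls flat on its legs when let go.
- cover_mark0 (a point): Round press mark on the cover's outer face right over a clip leg, at x = +21 mm, y = +34 mm, z = +4 mm in the cover's frame.
- cover_mark1 (a point): Round press mark on the cover's outer face right over a clip leg, at x = +21 mm, y = -34 mm, z = +4 mm in the cover's frame.
- cover_mark2 (a point): Round press mark on the cover's outer face right over a clip leg, at x = -21 mm, y = -34 mm, z = +4 mm in the cover's frame.
- cover_mark3 (a point): Round press mark on the cover's outer face right over a clip leg, at x = -21 mm, y = +34 mm, z = +4 mm in the cover's frame.
- box_top (a point): Centre of the grey box's opening, 56 mm above the bench, level with the tops of four small pads on its long walls (the walls end 3 mm lower); z up, y lengthwise. Opening 48 (x) by 86 mm (y): the legs have 1 mm play each side in x, 2 mm in y. Set on loosely, the cover rests on the catches, underside about 6 mm above this level. Home, it lies on the pads, press marks 8 to 9.2 mm above this point.
- box: The grey box: 62 (x) by 96 (y) by 32 mm high; origin at the centre of its underside; a black stub sticks 14 mm out of its +y end. White spring catches sit in the long walls at x = +-24, y = +-34 mm, under the press marks. One corner takes about 10 to 15 N on its mark to snap in, two at once up to 25 N, all four over 35 N; it gives suddenly and stays. The opposite corner may ride up meanwhile.
- nest: Fixed aluminium base plate of the nest, 100 (x) by 134 (y) by 10 mm high, origin at the centre of its underside, axes as the box. The box floats over it on springs: pressed, it sinks straight down about 1 mm for every 4 N, and comes up again when let go; at 8.5 mm (some 35 N) it meets its stops, which must not happen.
- rack: Fixed rack: aluminium foot 80 (x) by 120 (y) by 8 mm high; origin at the centre of its underside, z up. Two black fins, 36 mm long in y and 6 mm thick, rise to 34 mm above the bench and leave a slot 11 mm wide along y through the middle, in which the cover's lower long edge stands on the foot.
- loupe_center (a point): Black eye loupe, 34 mm across and 31 mm high, standing on the bench; point half-way up. Leave alone.
- glass_pot_center (a point): Small clear glass pot, 29 mm across and 28 mm high, standing on the bench; point half-way up. Leave alone.
Mind the look-alikes: they are no part of the job. Of the things like the cover, leave any that is pink; of the rest the larger one is meant.

How it is judged:
On the way:
1. the cover lies flat on the bench, outer face up, and has been let go (height (world z) of cover_center below 0.019 m and angle between cover_center's own z axis and vertical below 0.1 rad and contact force between the fingers and cover below 0.1 N and horizontal distance between cover_center and box_top above 0.05 m), for 0.2 s.
At the end, for the whole second after the job is handed in: All four press marks of the cover lie 6 to 9.9 mm above the tops of the box's pads (8 to 9.2 mm is home; 14 mm is not yet pressed in), outer face up, the cover centred over the opening within 4 mm, at rest and let go (z of cover_mark0 in the frame of box_top between 0.006 and 0.0099 m and z of cover_mark1 in the frame of box_top between 0.006 and 0.0099 m and z of cover_mark2 in the frame of box_top between 0.006 and 0.0099 m and z of cover_mark3 in the frame of box_top between 0.006 and 0.0099 m and horizontal distance between cover_center and box_top below 0.004 m and linear speed of cover below 0.02 m/s); the robot touches nothing.
It fails at once if the box is pressed down onto the nest's stops (8.5 mm down or more) (z of box_top in the frame of nest below 0.0475 m).
It fails at once if the loupe is pushed more than 15 mm (distance of loupe_center from where it was at the start of the episode above 0.015 m).
It fails at once if the glass pot is pushed more than 15 mm (distance of glass_pot_center from where it was at the start of the episode above 0.015 m).
It also fails if it takes over 72 s, if anything falls off the work surface, if the arm or the gripper's body presses on something with over 40 N, if the wrist force passes 120 N, or if a joint passes its speed limit or range.

## Working session

There is one attempt and no reset: what is moved stays moved. The work goes in short steps, Python scripts to look and compute and a tool call to move; the robot and the scene stay as the last step left them, time stands still between calls to the robot, and variables do not carry over. Pictures are saved under pics/ and viewed, at most 10 in all, crops included, and the job is handed in when it is done.

Besides the shell and the picture viewer there is one more tool, called after "Request:" by a JSON object that holds its "name" and its "arguments", one argument or row to a line. send_rows: Moves the arm, as the interface text tells. Its arguments: {"type":"object","properties":{"motion":{"type":"array"},"grip_force":{"type":"number"}},"required":["motion"]}

```bash
ls; mkdir -p pics; cat > h.py <<'E'
from plant import *
import numpy as np, cv2
from scipy.spatial.transform import Rotation as R
def snap(n,fn=None):
    s=snapshot(n)
    if fn: cv2.imwrite('pics/'+fn,s['img'][:,:,::-1])
    return s
def ray(s,u,v):
    f=240/np.tan(np.radians(s['vertical_fov'])/2)
    E=np.array(s['extrinsics']); d=E[:3,:3]@np.array([(u-s['cx'])/f,-(v-s['cy'])/f,-1.])
    return E[:3,3],d/np.linalg.norm(d)
def onz(s,u,v,z):
    o,d=ray(s,u,v); return o+d*(z-o[2])/d[2]
def proj(s,p):
    f=240/np.tan(np.radians(s['vertical_fov'])/2)
    E=np.array(s['extrinsics']); c=E[:3,:3].T@(np.array(p)-E[:3,3])
    return np.array([s['cx']+f*c[0]/-c[2],s['cy']-f*c[1]/-c[2]])
def tri(s1,p1,s2,p2):
    o1,d1=ray(s1,*p1);o2,d2=ray(s2,*p2)
    t=np.linalg.lstsq(np.c_[d1,-d2],o2-o1,rcond=None)[0]
    a,b=o1+d1*t[0],o2+d2*t[1]; return (a+b)/2,np.linalg.norm(a-b)
E
python3 - <<'E'
from h import *
for n in('top','side'):
    s=snap(n,n+'0.png'); print({k:(np.round(v,3).tolist() if k!='img' else 0) for k,v in s.items()})
print(get_state())
E
```

```text
pics
{'img': 0, 'vertical_fov': 42.891, 'cx': 330.684, 'cy': 245.278, 'extrinsics': [[-0.017, 0.98, -0.199, 0.287], [-1.0, -0.016, 0.005, -0.003], [0.001, 0.199, 0.98, 1.249], [0.0, 0.0, 0.0, 1.0]]}
{'img': 0, 'vertical_fov': 55.748, 'cx': 310.565, 'cy': 233.064, 'extrinsics': [[-1.0, -0.003, -0.004, 0.527], [-0.002, -0.524, 0.852, 0.714], [-0.005, 0.852, 0.524, 0.523], [0.0, 0.0, 0.0, 1.0]]}
{'clock': 0.1, 'q': array([-1.11220381,  0.68991795, -0.19454315,  1.5662294 ,  0.15727258,
        0.90252345, -0.21510915]), 'qd': array([ 0.00044356, -0.00286559,  0.00011666, -0.00278078, -0.00085606,
       -0.00050541,  0.00039731]), 'joint_torque': array([-3.06812035e-03, -5.28498745e+01, -1.27131421e+00, -1.53834254e+01,
       -5.25274768e-02,  2.08647834e-03,  3.08505366e-05]), 'tool_pos': array([0.25737528, 0.56893519, 0.24898251]), 'eef_rot': array([ 2.10770260e-01,  9.77535260e-01, -8.33689658e-04, -1.34446085e-04]), 'contact_force': array([ 0.38195733,  0.43860006, -0.03514553]), 'moment': array([-0.06657717,  0.00809434,  0.01327455]), 'finger_force': 0.0, 'opening': 1.0038491834766943}
```

View pics/top0.png

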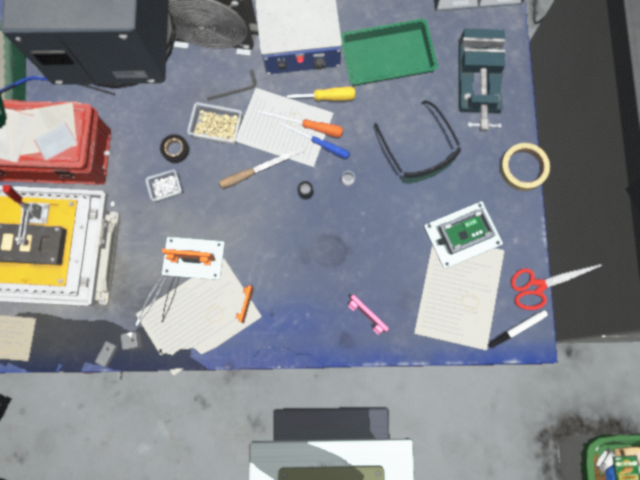

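View pics/side0.png

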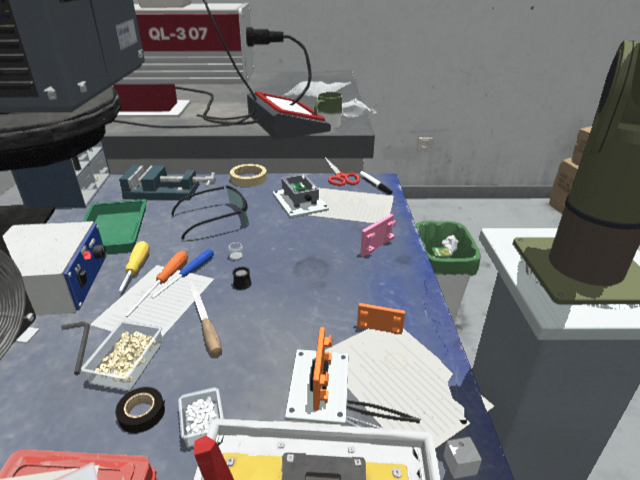

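Candidates for the cover: an orange one in the white rack (top 195,257 / side 321,368), a smaller orange one standing on the paper (top 245,303 / side 381,318), and a pink one (top 368,313 / side 378,235). The one in the rack matches the description. The box is at top (465,232) / side (300,190), the loupe at top (306,189) and the glass pot at top (348,178). I'll check this in a close crop.

```bash
python3 - <<'E'
from h import *
t=cv2.imread('pics/top0.png');s=cv2.imread('pics/side0.png')
c=lambda im,x,y,w,h:cv2.resize(im[y:y+h,x:x+w],(400,300),interpolation=cv2.INTER_CUBIC)
cv2.imwrite('pics/crop0.png',np.vstack([np.hstack([c(t,150,225,120,90),c(t,415,190,100,75)]),np.hstack([c(s,270,300,160,120),c(s,260,160,80,60)])]))
T=snap('top');S=snap('side')
for n,q in(('top',T),('side',S)):
    hsv=cv2.cvtColor(q['img'],cv2.COLOR_RGB2HSV)
    m=cv2.inRange(hsv,(8,150,90),(16,255,255))
    k,l,st,ce=cv2.connectedComponentsWithStats(m)
    for i in range(1,k):
        if st[i,4]>60:
            mm=(l==i).astype(np.uint8); r=cv2.minAreaRect(cv2.findContours(mm,0,1)[0][0])
            print(n,st[i],ce[i].round(1),np.round(r[0],1),np.round(r[1],1),round(r[2],1))
E
```

```text
top [304 120  38  17 306] [324.2 127.8] [322.3 128.1] [38.6  9.8] 11.3
top [163 250  48  14 293] [187.5 255. ] [186.2 256. ] [47.3 10.6] 5.2
top [237 286  15  35 134] [244.9 302.7] [244.1 302.7] [ 6.3 35.4] 15.9
side [157 251  30  32 372] [172.7 265.6] [171.8 266.2] [11.3 37.5] 45.0
side [ 358  304   47   29 1006] [380.2 318.1] [380.  318.2] [45.9 22.9] 8.9
side [313 328  19  82 845] [320.5 368.9] [321.2 368.7] [15.9 81.5] 5.0
```

View pics/crop0.png

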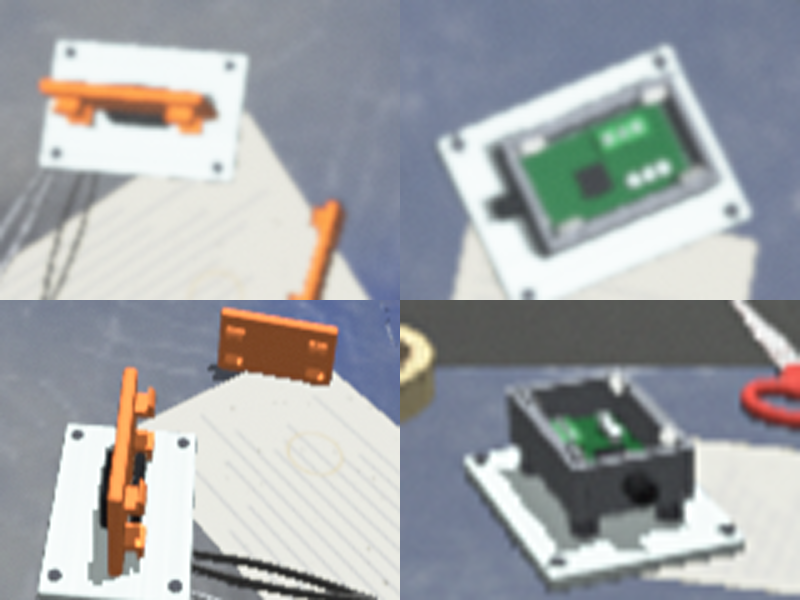

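The crop confirms it. The large orange cover stands in the rack at top (187,255) with its legs towards the robot. The box, with green PCB, white catches and its stub at the left, stands in the white nest at top (465,232).

```bash
cat > m.py <<'E'
from h import *
T=snap('top');S=snap('side')
def ref(s,p,r=3):
    g=255.-cv2.cvtColor(s['img'],cv2.COLOR_RGB2GRAY); u,v=np.round(p).astype(int)
    w=g[v-r:v+r+1,u-r:u+r+1]; w=np.clip(w-np.median(w)-15,0,None)
    y,x=np.mgrid[v-r:v+r+1,u-r:u+r+1]; return np.array([(w*x).sum(),(w*y).sum()])/w.sum() if w.sum()>0 else np.array(p,float)
def show(n,tp,sp):
    P=[]
    for a,b in zip(tp,sp):
        a=ref(T,a);b=ref(S,b); p,e=tri(T,a,S,b); P.append(p); print(n,p.round(4),'err',round(e,4),'top@8mm',onz(T,*a,.008)[:2].round(4),'side',onz(S,*b,.008)[:2].round(4))
    return np.array(P)
r=show('rack',[(171,240.6),(219,244.5),(215.1,275.1),(166.5,270.9)],[(300.8,353.6+60),(300.8,353.6),(343.2,356.8),(340,414.4)]) if 0 else show('rack',[(171,240.6),(219,244.5),(215.1,275.1),(166.5,270.9)],[(291.6,410),(300.8,353.6),(343.2,356.8),(340,414.4)])
n=show('nest',[(429.5,226.2),(480.5,204.5),(497.7,242.5),(447,263.2)],[(315.4,214.6),(279.4,191.8),(304,183.6) if 0 else (279.4,191.8),(332,205.6)])
E
python3 m.py
python3 - <<'E'
from h import *
T=cv2.imread('pics/top0.png');S=cv2.imread('pics/side0.png')
c=lambda im,x,y,w,h:cv2.resize(im[y:y+h,x:x+w],(400,600),interpolation=cv2.INTER_CUBIC)
# left: side view of the rack cover (x8 /), right: box in side view
a=cv2.resize(S[320:420,285:352],(400,600),interpolation=cv2.INTER_CUBIC)
b=cv2.resize(S[170:222,268:338],(400,300),interpolation=cv2.INTER_CUBIC)
d=cv2.resize(T[235:280,160:222],(400,300),interpolation=cv2.INTER_CUBIC)
cv2.imwrite('pics/crop1.png',np.hstack([a,np.vstack([b,d])]))
E
```

```text
rack [0.5556 0.3232 0.0068] err 0.0006 top@8mm [0.5551 0.3229] side [0.5559 0.324 ]
rack [0.546  0.2234 0.0068] err 0.0003 top@8mm [0.5459 0.2232] side [0.5458 0.2246]
rack [0.4816 0.2301 0.0066] err 0.0009 top@8mm [0.4809 0.2299] side [0.4821 0.2313]
rack [0.4919 0.3299 0.0066] err 0.0002 top@8mm [0.4916 0.3295] side [0.4921 0.3308]
nest [ 0.5492 -0.2078  0.0126] err 0.0562 top@8mm [ 0.5788 -0.2139] side [ 0.5223 -0.1993]
nest [ 0.6182 -0.3208  0.0136] err 0.0097 top@8mm [ 0.6248 -0.3228] side [ 0.6143 -0.3291]
nest [ 0.5816 -0.3666 -0.0184] err 0.0734 top@8mm [ 0.5388 -0.3563] side [ 0.6143 -0.3291]
nest [ 0.4879 -0.2446  0.0125] err 0.0156 top@8mm [ 0.4965 -0.2469] side [ 0.4801 -0.249 ]
```

View pics/crop1.png

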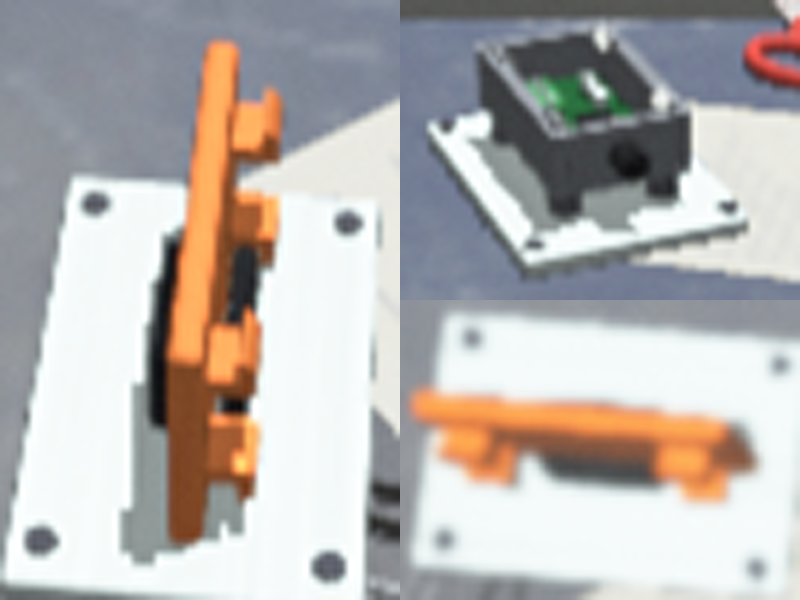

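```bash
python3 - <<'E'
from h import *
T=snap('top');S=snap('side')
L=[(162.3,250.),(322-5.7+0,379.7)]
a,e=tri(T,(163,250.2),S,(316.3,379.7)); b,e2=tri(T,(211.9,254.2),S,(322.2,327)); print('cover ends',a.round(4),e,b.round(4),e2)
for p in((163,250.2),(211.9,254.2)): print(onz(T,*p,.07).round(4))
for p in((316.3,379.7),(322.2,327)): print(onz(S,*p,.07).round(4))
for nm,p in(('loupe',(306,190)),('pot',(348,178))): print(nm,onz(T,*p,.015).round(3))
# nest holes side view from crop1 (scale 400/70,300/52)
tp=[(429.5,226.2),(480.5,204.5),(497.7,242.5),(447,263.2)]
side=lambda x,y:(268+x/(400/70),170+y/(300/52))
sp={0:side(135-3,245) if 0 else side(48,124)}
import itertools
for t,s_ in ((tp[0],side(135,244)),(tp[1],side(48,124)),(tp[3],side(329,207))):
    print('nest',[x if np.isscalar(x) else x.round(4) for x in tri(T,t,S,s_)],onz(T,*t,.01).round(4),onz(S,*s_,.01).round(4))
E
```

```text
cover ends [0.5229 0.3226 0.0645] 0.00012974248273032858 [0.5135 0.2261 0.0633] 6.509535035273612e-05
[0.5219 0.3211 0.07  ]
[0.5122 0.2248 0.07  ]
[0.5229 0.3273 0.07  ]
[0.5137 0.2333 0.07  ]
loupe [0.657 0.041 0.015]
pot [ 0.681 -0.048  0.015]
nest [array([ 0.5759, -0.2156,  0.0084]), np.float64(1.7979725913245684e-05)] [ 0.5755 -0.2153  0.01  ] [ 0.5757 -0.2128  0.01  ]
nest [array([ 0.6197, -0.3248,  0.0089]), np.float64(0.0019871313541088673)] [ 0.6204 -0.3246  0.01  ] [ 0.6185 -0.3219  0.01  ]
nest [array([ 0.4963, -0.2477,  0.0082]), np.float64(0.0015043068264933197)] [ 0.4968 -0.2475  0.01  ] [ 0.4957 -0.2439  0.01  ]
```

```bash
cat >> h.py <<'E'
def down(yaw,tilt=0):
    # tool z down, tool x = (-sin yaw, cos yaw), tool y = (cos yaw, sin yaw); tilt = turn about tool x
    c,s=np.cos(yaw),np.sin(yaw)
    return R.from_matrix(np.array([[-s,c,0],[c,s,0],[0,0,-1.]]))*R.from_rotvec([tilt,0,0])
def plan(p1,r1,n,p0=None,r0=None):
    st=get_state(); p0=st['tool_pos'] if p0 is None else np.array(p0); r0=R.from_quat(st['eef_rot']) if r0 is None else r0
    w=(r0.inv()*r1).as_rotvec()/n; M=sum((r0*R.from_rotvec(w*k)).as_matrix() for k in range(n))
    s=np.linalg.solve(M,np.array(p1)-p0)*100
    print(n,'rows of xyz',s.round(2).tolist(),'r',w.round(4).tolist(),'sum',(s*n).round(2),(w*n).round(3))
E
python3 - <<'E'
from h import *
plan([.5185,.275,.16],down(-.096),15)
E
```

```text
15 rows of xyz [-2.76, 0.44, 0.6] r [-0.0, 0.0, 0.0828] sum [-41.45   6.64   8.96] [-0.     0.     1.242]
```

Request:
{"name": "send_rows", "arguments": {
  "motion": [
    {"x": -2.76, "y": 0.44, "z": 0.6, "rx": 0, "ry": 0, "rz": 0.0828, "jaw": 5},
    {"x": -2.76, "y": 0.44, "z": 0.6, "rx": 0, "ry": 0, "rz": 0.0828, "jaw": 5},
    {"x": -2.76, "y": 0.44, "z": 0.6, "rx": 0, "ry": 0, "rz": 0.0828, "jaw": 5},
    {"x": -2.76, "y": 0.44, "z": 0.6, "rx": 0, "ry": 0, "rz": 0.0828, "jaw": 5},
    {"x": -2.76, "y": 0.44, "z": 0.6, "rx": 0, "ry": 0, "rz": 0.0828, "jaw": 5}
  ],
  "grip_force": 20
}}

```text
clock: 0.9
tool_pos: [0.3846, 0.511, 0.2195]
eef_rot: [0.409, 0.913, 0.0, 0.0]
contact_force: [-0.2, -0.3, -0.4]
opening: 0.579
finger_force: 0.0
```

Request:
{"name": "send_rows", "arguments": {
  "motion": [
    {"x": -2.76, "y": 0.44, "z": 0.6, "rx": 0, "ry": 0, "rz": 0.0828, "jaw": 5},
    {"x": -2.76, "y": 0.44, "z": 0.6, "rx": 0, "ry": 0, "rz": 0.0828, "jaw": 5},
    {"x": -2.76, "y": 0.44, "z": 0.6, "rx": 0, "ry": 0, "rz": 0.0828, "jaw": 5},
    {"x": -2.76, "y": 0.44, "z": 0.6, "rx": 0, "ry": 0, "rz": 0.0828, "jaw": 5},
    {"x": -2.76, "y": 0.44, "z": 0.6, "rx": 0, "ry": 0, "rz": 0.0828, "jaw": 5}
  ]
}}

```text
clock: 1.4
tool_pos: [0.4765, 0.4067, 0.1895]
eef_rot: [0.588, 0.809, 0.0, 0.0]
contact_force: [0.1, 0.5, 0.1]
opening: 0.565
finger_force: 0.0
```

Request:
{"name": "send_rows", "arguments": {
  "motion": [
    {"x": -2.76, "y": 0.44, "z": 0.6, "rx": 0, "ry": 0, "rz": 0.0828, "jaw": 5},
    {"x": -2.76, "y": 0.44, "z": 0.6, "rx": 0, "ry": 0, "rz": 0.0828, "jaw": 5},
    {"x": -2.76, "y": 0.44, "z": 0.6, "rx": 0, "ry": 0, "rz": 0.0828, "jaw": 5},
    {"x": -2.76, "y": 0.44, "z": 0.6, "rx": 0, "ry": 0, "rz": 0.0828, "jaw": 5},
    {"x": -2.76, "y": 0.44, "z": 0.6, "rx": 0, "ry": 0, "rz": 0.0828, "jaw": 5}
  ]
}}

```text
clock: 1.9
tool_pos: [0.5186, 0.2744, 0.1596]
eef_rot: [0.741, 0.671, 0.0, 0.0]
contact_force: [0.6, 0.3, 0.6]
opening: 0.57
finger_force: 0.0
```

```bash
python3 - <<'E'
from h import *
plan([.5185,.275,.052],down(-.096),5)
st=get_state();print(st['clock'],st['tool_pos'],st['q'].round(2),st['contact_force'])
T=snap('top');S=snap('side')
a=cv2.resize(S['img'][230:430,220:420],(400,400),interpolation=cv2.INTER_CUBIC)
b=cv2.resize(T['img'][190:320,130:260],(400,400),interpolation=cv2.INTER_CUBIC)
cv2.imwrite('pics/a1.png',np.hstack([a,b])[:,:,::-1])
p=st['tool_pos']; print(proj(S,p),proj(T,p))
E
```

```text
5 rows of xyz [0.01, -0.0, 2.15] r [0.0002, -0.0001, -0.0007] sum [ 0.06 -0.02 10.76] [ 0.001 -0.001 -0.003]
1.9 [0.51859057 0.27435485 0.15960621] [-0.62  0.76  0.09  1.78 -0.11  0.61 -0.56] [0.63937432 0.30564158 0.64414771]
[319.51833417 296.64747429] [175.44694572 242.11813909]
```

View pics/a1.png

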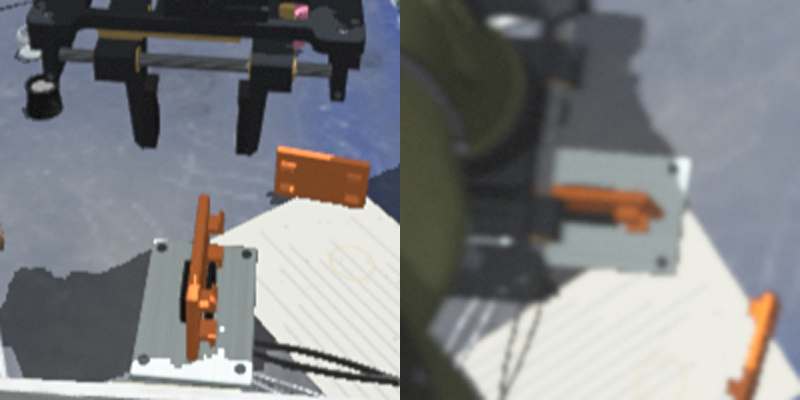

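The picture shows the fingers at side (292,300) and (345,300), centred over the plate at about (321,330). Descending.

Request:
{"name": "send_rows", "arguments": {
  "motion": [
    {"z": 2.6, "jaw": 5},
    {"z": 2.6, "jaw": 5},
    {"z": 2.6, "jaw": 5},
    {"z": 2.0, "jaw": 5},
    {"z": 1.0, "jaw": 5}
  ]
}}

```text
schema error: expected keys x, y, z, rx, ry, rz, jaw
```

Request:
{"name": "send_rows", "arguments": {
  "motion": [
    {"jaw": 2},
    {"jaw": 0.3},
    {"jaw": 0.3},
    {"jaw": 0.3},
    {"jaw": 0.3}
  ]
}}

```text
schema error: expected keys x, y, z, rx, ry, rz, jaw
```

Request:
{"name": "send_rows", "arguments": {
  "motion": [
    {"jaw": 0.3},
    {"jaw": 0.3},
    {"z": -0.5, "jaw": 0.3},
    {"z": -1, "jaw": 0.3},
    {"z": -1, "jaw": 0.3}
  ]
}}

```text
schema error: expected keys x, y, z, rx, ry, rz, jaw
```

Request:
{"name": "send_rows", "arguments": {
  "motion": [
    {"x": 0, "y": 0, "z": 2.6, "rx": 0, "ry": 0, "rz": 0, "jaw": 5},
    {"x": 0, "y": 0, "z": 2.6, "rx": 0, "ry": 0, "rz": 0, "jaw": 5},
    {"x": 0, "y": 0, "z": 2.6, "rx": 0, "ry": 0, "rz": 0, "jaw": 5},
    {"x": 0, "y": 0, "z": 2.0, "rx": 0, "ry": 0, "rz": 0, "jaw": 5},
    {"x": 0, "y": 0, "z": 1.0, "rx": 0, "ry": 0, "rz": 0, "jaw": 5}
  ]
}}

```text
clock: 2.5
tool_pos: [0.517, 0.2762, 0.0501]
eef_rot: [0.74, 0.673, -0.001, -0.001]
contact_force: [-0.2, 0.9, 0.6]
opening: 0.566
finger_force: 0.0
```

Request:
{"name": "send_rows", "arguments": {
  "motion": [
    {"x": 0, "y": 0, "z": 0, "rx": 0, "ry": 0, "rz": 0, "jaw": 2},
    {"x": 0, "y": 0, "z": 0, "rx": 0, "ry": 0, "rz": 0, "jaw": 0.3},
    {"x": 0, "y": 0, "z": 0, "rx": 0, "ry": 0, "rz": 0, "jaw": 0.3},
    {"x": 0, "y": 0, "z": 0, "rx": 0, "ry": 0, "rz": 0, "jaw": 0.3},
    {"x": 0, "y": 0, "z": 0, "rx": 0, "ry": 0, "rz": 0, "jaw": 0.3}
  ]
}}

```text
clock: 3.0
tool_pos: [0.5184, 0.2755, 0.0525]
eef_rot: [0.74, 0.672, 0.001, 0.0]
contact_force: [0.2, -1.2, 0.3]
opening: 0.137
finger_force: 0.0
```

Request:
{"name": "send_rows", "arguments": {
  "motion": [
    {"x": 0, "y": 0, "z": 0, "rx": 0, "ry": 0, "rz": 0, "jaw": 0.3},
    {"x": 0, "y": 0, "z": 0, "rx": 0, "ry": 0, "rz": 0, "jaw": 0.3},
    {"x": 0, "y": 0, "z": -0.5, "rx": 0, "ry": 0, "rz": 0, "jaw": 0.3},
    {"x": 0, "y": 0, "z": -1, "rx": 0, "ry": 0, "rz": 0, "jaw": 0.3},
    {"x": 0, "y": 0, "z": -1, "rx": 0, "ry": 0, "rz": 0, "jaw": 0.3}
  ]
}}

```text
clock: 3.5
tool_pos: [0.5179, 0.2752, 0.0774]
eef_rot: [0.74, 0.672, -0.0, -0.0]
contact_force: [-0.5, -0.3, -0.9]
opening: 0.089
finger_force: 20.0
```

Request:
{"name": "send_rows", "arguments": {
  "motion": [
    {"x": 0, "y": 0, "z": -1, "rx": 0, "ry": 0, "rz": 0, "jaw": 0.3},
    {"x": 0, "y": 0, "z": -1.5, "rx": 0, "ry": 0, "rz": 0, "jaw": 0.3},
    {"x": 0, "y": 0, "z": -1.5, "rx": 0, "ry": 0, "rz": 0, "jaw": 0.3},
    {"x": 0, "y": 0, "z": -1.5, "rx": 0, "ry": 0, "rz": 0, "jaw": 0.3},
    {"x": 0, "y": 0, "z": -1, "rx": 0, "ry": 0, "rz": 0, "jaw": 0.3}
  ]
}}

```text
clock: 4.0
tool_pos: [0.5186, 0.2755, 0.1438]
eef_rot: [0.74, 0.672, 0.001, 0.0]
contact_force: [0.2, -0.6, -1.0]
opening: 0.09
finger_force: 20.0
```

```bash
python3 - <<'E'
from h import *
plan([.50,.08,.13],down(.2,-.785),15)
plan([.50,.08,.13],down(.2,-.785),10)
E
```

```text
15 rows of xyz [-1.3, -0.2, -0.0] r [-0.0518, 0.0077, -0.0187] sum [-19.57  -2.94  -0.05] [-0.777  0.115 -0.281]
10 rows of xyz [-1.96, -0.28, 0.0] r [-0.0777, 0.0115, -0.0281] sum [-19.59  -2.85   0.03] [-0.777  0.115 -0.281]
```

Request:
{"name": "send_rows", "arguments": {
  "motion": [
    {"x": -1.3, "y": -0.2, "z": 0, "rx": -0.0518, "ry": 0.0077, "rz": -0.0187, "jaw": 0.3},
    {"x": -1.3, "y": -0.2, "z": 0, "rx": -0.0518, "ry": 0.0077, "rz": -0.0187, "jaw": 0.3},
    {"x": -1.3, "y": -0.2, "z": 0, "rx": -0.0518, "ry": 0.0077, "rz": -0.0187, "jaw": 0.3},
    {"x": -1.3, "y": -0.2, "z": 0, "rx": -0.0518, "ry": 0.0077, "rz": -0.0187, "jaw": 0.3},
    {"x": -1.3, "y": -0.2, "z": 0, "rx": -0.0518, "ry": 0.0077, "rz": -0.0187, "jaw": 0.3}
  ]
}}

```text
clock: 4.5
tool_pos: [0.5044, 0.2108, 0.1408]
eef_rot: [0.701, 0.701, 0.102, 0.083]
contact_force: [1.1, -0.4, -1.6]
opening: 0.089
finger_force: 20.0
```

Request:
{"name": "send_rows", "arguments": {
  "motion": [
    {"x": -1.3, "y": -0.2, "z": 0, "rx": -0.0518, "ry": 0.0077, "rz": -0.0187, "jaw": 0.3},
    {"x": -1.3, "y": -0.2, "z": 0, "rx": -0.0518, "ry": 0.0077, "rz": -0.0187, "jaw": 0.3},
    {"x": -1.3, "y": -0.2, "z": 0, "rx": -0.0518, "ry": 0.0077, "rz": -0.0187, "jaw": 0.3},
    {"x": -1.3, "y": -0.2, "z": 0, "rx": -0.0518, "ry": 0.0077, "rz": -0.0187, "jaw": 0.3},
    {"x": -1.3, "y": -0.2, "z": 0, "rx": -0.0518, "ry": 0.0077, "rz": -0.0187, "jaw": 0.3}
  ]
}}

```text
clock: 5.0
tool_pos: [0.4849, 0.184, 0.1374]
eef_rot: [0.696, 0.708, 0.076, 0.089]
contact_force: [-0.6, -0.4, -0.5]
opening: 0.096
finger_force: 20.0
```

Request:
{"name": "send_rows", "arguments": {
  "motion": [
    {"x": -1.3, "y": -0.2, "z": 0, "rx": -0.0518, "ry": 0.0077, "rz": -0.0187, "jaw": 0.3},
    {"x": -1.3, "y": -0.2, "z": 0, "rx": -0.0518, "ry": 0.0077, "rz": -0.0187, "jaw": 0.3},
    {"x": -1.3, "y": -0.2, "z": 0, "rx": -0.0518, "ry": 0.0077, "rz": -0.0187, "jaw": 0.3},
    {"x": -1.3, "y": -0.2, "z": 0, "rx": -0.0518, "ry": 0.0077, "rz": -0.0187, "jaw": 0.3},
    {"x": -1.3, "y": -0.2, "z": 0, "rx": -0.0518, "ry": 0.0077, "rz": -0.0187, "jaw": 0.3}
  ]
}}

```text
clock: 5.5
tool_pos: [0.4736, 0.1311, 0.1343]
eef_rot: [0.665, 0.723, 0.121, 0.143]
contact_force: [0.4, -0.7, -2.0]
opening: 0.089
finger_force: 20.0
```

```bash
python3 - <<'E'
from h import *
st=get_state();print(st['q'].round(2),st['tool_pos'],R.from_quat(st['eef_rot']).as_matrix().round(3))
plan([.50,.08,.042],down(.2,-.785),5)
S=snap('side','a2.png')
cv2.imwrite('pics/a2.png',cv2.resize(S['img'][130:370,180:500],(800,600),interpolation=cv2.INTER_CUBIC)[:,:,::-1])
E
```

```text
[-0.26  0.73 -0.37  2.38  2.12  0.51 -2.51] [0.47364427 0.13114812 0.13431157] [[-0.075  0.927  0.367]
 [ 0.996  0.086 -0.016]
 [-0.046  0.365 -0.93 ]]
5 rows of xyz [-1.04, -0.62, 1.82] r [-0.0827, 0.0216, -0.016] sum [-5.22 -3.1   9.12] [-0.413  0.108 -0.08 ]
```

View pics/a2.png

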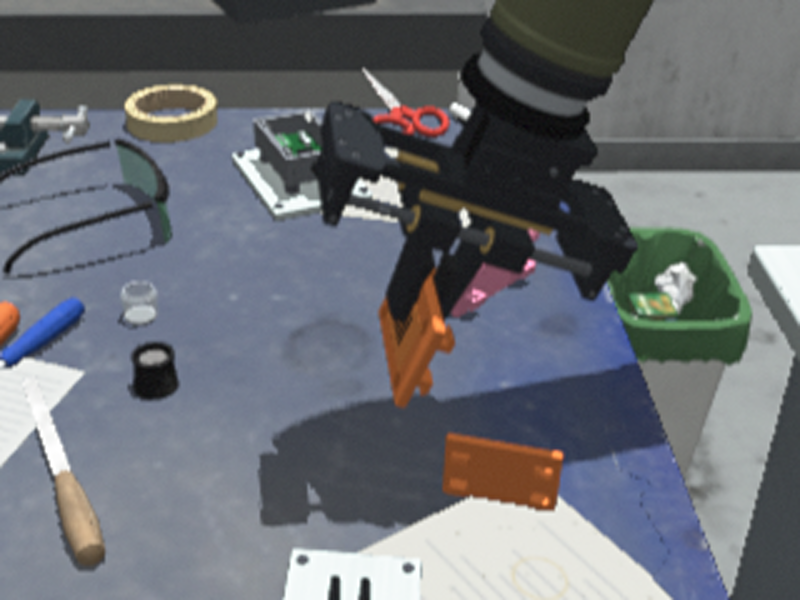

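The picture shows the cover held at side (345,285), partly tilted. Joint 7 is near its limit, so turning the tilt direction to the right should free the wrist.

```bash
python3 - <<'E'
from h import *
plan([.52,.06,.14],down(-.6,-.42),10)
E
```

```text
10 rows of xyz [-0.55, 0.61, 0.2] r [-0.0031, -0.0215, 0.0639] sum [-5.52  6.11  2.01] [-0.031 -0.215  0.639]
```

Request:
{"name": "send_rows", "arguments": {
  "motion": [
    {"x": -0.55, "y": 0.61, "z": 0.2, "rx": -0.003, "ry": -0.0215, "rz": 0.064, "jaw": 0.3},
    {"x": -0.55, "y": 0.61, "z": 0.2, "rx": -0.003, "ry": -0.0215, "rz": 0.064, "jaw": 0.3},
    {"x": -0.55, "y": 0.61, "z": 0.2, "rx": -0.003, "ry": -0.0215, "rz": 0.064, "jaw": 0.3},
    {"x": -0.55, "y": 0.61, "z": 0.2, "rx": -0.003, "ry": -0.0215, "rz": 0.064, "jaw": 0.3},
    {"x": -0.55, "y": 0.61, "z": 0.2, "rx": -0.003, "ry": -0.0215, "rz": 0.064, "jaw": 0.3}
  ]
}}

```text
clock: 6.05
tool_pos: [0.5033, 0.1017, 0.1368]
eef_rot: [0.778, 0.597, 0.109, 0.165]
contact_force: [-0.7, -0.4, -0.8]
opening: 0.09
finger_force: 20.0
```

Request:
{"name": "send_rows", "arguments": {
  "motion": [
    {"x": -0.55, "y": 0.61, "z": 0.2, "rx": -0.003, "ry": -0.0215, "rz": 0.064, "jaw": 0.3},
    {"x": -0.55, "y": 0.61, "z": 0.2, "rx": -0.003, "ry": -0.0215, "rz": 0.064, "jaw": 0.3},
    {"x": -0.55, "y": 0.61, "z": 0.2, "rx": -0.003, "ry": -0.0215, "rz": 0.064, "jaw": 0.3},
    {"x": -0.55, "y": 0.61, "z": 0.2, "rx": -0.003, "ry": -0.0215, "rz": 0.064, "jaw": 0.3},
    {"x": -0.55, "y": 0.61, "z": 0.2, "rx": -0.003, "ry": -0.0215, "rz": 0.064, "jaw": 0.3}
  ]
}}

```text
clock: 6.55
tool_pos: [0.522, 0.0643, 0.1401]
eef_rot: [0.866, 0.455, 0.096, 0.183]
contact_force: [0.0, -0.5, -0.7]
opening: 0.084
finger_force: 20.0
```

```bash
python3 - <<'E'
from h import *
st=get_state();print(st['q'].round(2),st['tool_pos'],R.from_quat(st['eef_rot']).as_matrix().round(3))
plan([.535,.03,.10],down(-.7,-.77),10)
E
```

```text
[-0.26  0.73 -0.26  2.23  1.63  0.53 -2.61] [0.52200375 0.06433528 0.14009663] [[ 0.567  0.753  0.333]
 [ 0.824 -0.519 -0.229]
 [ 0.001  0.404 -0.915]]
10 rows of xyz [-0.19, 0.04, 0.51] r [-0.0354, -0.0055, 0.008] sum [-1.94  0.42  5.08] [-0.354 -0.055  0.08 ]
```

```bash
cat > kin.py <<'E'
from h import *
import itertools
from scipy.optimize import least_squares
D=[([-1.11220381,0.68991795,-0.19454315,1.5662294,0.15727258,0.90252345,-0.21510915],[0.25737528,0.56893519,0.24898251],[.21077,.977535,-.000834,-.000134]),
([-0.62,0.76,0.09,1.78,-0.11,0.61,-0.56],[0.51859057,0.27435485,0.15960621],[0.741,0.671,0,0]),
([-0.26,0.73,-0.37,2.38,2.12,0.51,-2.51],[0.47364427,0.13114812,0.13431157],[0.665,0.723,0.121,0.143]),
([-0.26,0.73,-0.26,2.23,1.63,0.53,-2.61],[0.52200375,0.06433528,0.14009663],[0.866,0.455,0.096,0.183])]
def chain(q,sg):
    q=np.array(q)*sg; r=R.identity(); out=[]
    for i,a in enumerate('zyzyzyz'): r=r*R.from_euler(a,q[i]); out.append(r)
    return out
def fit():
    best=None
    for s in itertools.product([1,-1],repeat=4):
        for sy in itertools.product([1,-1],repeat=2):
            sg=np.array([s[0],1,s[1],sy[0],s[2],sy[1],s[3]])
            offs=R.concatenate([chain(q,sg)[-1].inv()*R.from_quat(e) for q,p,e in D])
            e=(offs.mean().inv()*offs).magnitude().max()
            if best is None or e<best[0]: best=(e,sg,offs.mean())
    e,sg,off=best
    A=[];b=[]
    for q,p,_ in D:
        c=chain(q,sg); A.append(np.c_[[0,0,1],c[1].apply([0,0,1]),c[2].apply([1,0,0]),c[4].apply([0,0,1]),c[6].apply([0,0,1])]); b.append(p)
    A=np.vstack(A);b=np.hstack(b); x,res,rk,_=np.linalg.lstsq(A,b,rcond=None)
    return sg,off,x,e,np.abs(A@x-b).max()
if __name__=='__main__':
    sg,off,x,e,m=fit(); print(sg,off.as_euler('zyx').round(3),x.round(4),e,m)
E
python3 kin.py
```

```text
[-1  1 -1  1 -1  1 -1] [1.576e+00 0.000e+00 1.000e-03] [ 0.2466  0.6848 -0.1341  0.3761  0.3706] 0.008208233200949218 0.04908477944148326
```

```bash
sed -i "s/A.append(np.c_\[.*/A.append(basis(c)); b.append(p)/" kin.py
python3 - <<'E'
s=open('kin.py').read()
s=s.replace("def fit():","def basis(c): return np.c_[[0,0,1],c[1].apply([0,0,1]),c[2].apply([1,0,0]),c[3].apply([1,0,0]),c[4].apply([0,0,1]),c[6].apply([0,0,1])]\ndef fit():")
s=s.split("if __name__")[0]+'''lo=np.array([-3.01,-.46,-1.47,.13,-1,.04,-2.66]);hi=np.array([3.01,2.08,1.51,2.56,4.14,2.09,2.66])
def fk(q,K):
    sg,off,x=K[:3]; c=chain(q,sg); return basis(c)@x,c[-1]*off
def ik(p,r,q0,K,w=.02):
    def f(q):
        P,Q=fk(q,K); z=2*(q-lo)/(hi-lo)-1
        return np.r_[(P-p)*50,(Q.inv()*r).as_rotvec()*20,w*np.array(z)]
    s=least_squares(f,np.clip(q0,lo+.02,hi-.02),bounds=(lo,hi)); P,Q=fk(s.x,K); z=np.abs(2*(s.x-lo)/(hi-lo)-1)
    return s.x,np.linalg.norm(P-p),(Q.inv()*r).magnitude(),z.max()
'''
open('kin.py','w').write(s)
E
python3 - <<'E'
from kin import *
K=fit(); print(K[2].round(4),K[3:])
q0=get_state()['q'].copy()
qr=np.array(D[1][0])
for yaw in np.arange(-3.1,3.2,.5):
  for pos in([.53,.03,.04],):
    best=min((ik(np.array(pos),down(yaw,-.75),s,K) for s in (q0,qr,q0*[1,1,-1,1,1,1,1],qr+[0,0,0,0,3,0,2],qr+[0,0,.8,0,0,.5,1.5])),key=lambda t:(t[1]+t[2]>.01,t[3]))
    print(round(yaw,2),pos,best[0].round(2),np.round(best[1:],3))
E
```

```text
[ 0.2478  0.6877 -0.1323  0.0039  0.3763  0.3711] (np.float64(0.008208233200949218), np.float64(0.04907962517064951))
-3.1 [0.53, 0.03, 0.04] [ 0.12  1.23 -0.58  1.4   0.36  1.4   2.66] [0.    0.    0.998]
-2.6 [0.53, 0.03, 0.04] [-0.32  1.18  0.35  1.46 -0.    1.22 -2.66] [0. 0. 1.]
-2.1 [0.53, 0.03, 0.04] [-0.48  1.15  0.33  1.63  0.25  0.96 -2.55] [0.    0.    0.957]
-1.6 [0.53, 0.03, 0.04] [-0.6   1.11  0.31  1.89  0.69  0.64 -2.66] [0. 0. 1.]
-1.1 [0.53, 0.03, 0.04] [-0.73  1.14  0.55  2.21  2.03  0.29  2.66] [0. 0. 1.]
-0.6 [0.53, 0.03, 0.04] [-0.52  1.21  0.15  2.56  2.55  1.08  2.45] [0.004 0.01  1.   ]
-0.1 [0.53, 0.03, 0.04] [-0.01  1.26 -1.42  2.56  1.79  1.82 -2.66] [0.05 0.11 1.  ]
0.4 [0.53, 0.03, 0.04] [ 0.38  1.2  -0.76  2.56  2.85  1.11 -2.25] [0.037 0.083 1.   ]
0.9 [0.53, 0.03, 0.04] [ 0.67  1.29 -1.1   2.43  2.63  0.71 -1.43] [0.    0.    0.895]
1.4 [0.53, 0.03, 0.04] [ 0.77  1.31 -1.22  2.08  1.23  0.41  0.37] [0.    0.    0.832]
1.9 [0.53, 0.03, 0.04] [ 0.66  1.29 -1.08  1.78  0.45  0.75  1.51] [0.    0.    0.737]
2.4 [0.53, 0.03, 0.04] [ 0.44  1.24 -0.82  1.55  0.25  1.09  2.1 ] [0.   0.   0.79]
2.9 [0.53, 0.03, 0.04] [ 0.23  1.24 -0.65  1.42  0.29  1.33  2.47] [0.    0.    0.929]
```

```bash
python3 - <<'E'
from h import *
plan([.53,.06,.16],down(-.6),10)
plan([.53,.06,.16],down(1.8),20,[.53,.06,.16],down(-.6))
plan([.53,.06,.12],down(1.8,-.76),10,[.53,.06,.16],down(1.8))
E
```

```text
10 rows of xyz [0.01, 0.13, -0.17] r [0.0416, -0.0, -0.0003] sum [ 0.1   1.34 -1.75] [ 0.416 -0.    -0.003]
20 rows of xyz [0.0, 0.0, -0.0] r [0.0, 0.0, -0.12] sum [ 0.  0. -0.] [ 0.   0.  -2.4]
10 rows of xyz [0.0, -0.14, 0.39] r [-0.076, 0.0, 0.0] sum [ 0.   -1.37  3.86] [-0.76  0.    0.  ]
```

Request:
{"name": "send_rows", "arguments": {
  "motion": [
    {"x": 0, "y": 0.13, "z": -0.17, "rx": 0.0416, "ry": 0, "rz": 0, "jaw": 0.3},
    {"x": 0, "y": 0.13, "z": -0.17, "rx": 0.0416, "ry": 0, "rz": 0, "jaw": 0.3},
    {"x": 0, "y": 0.13, "z": -0.17, "rx": 0.0416, "ry": 0, "rz": 0, "jaw": 0.3},
    {"x": 0, "y": 0.13, "z": -0.17, "rx": 0.0416, "ry": 0, "rz": 0, "jaw": 0.3},
    {"x": 0, "y": 0.13, "z": -0.17, "rx": 0.0416, "ry": 0, "rz": 0, "jaw": 0.3}
  ]
}}

```text
clock: 7.05
tool_pos: [0.5249, 0.0628, 0.1506]
eef_rot: [0.88, 0.464, 0.049, 0.091]
contact_force: [-0.1, -0.0, -2.0]
opening: 0.086
finger_force: 20.0
```

Request:
{"name": "send_rows", "arguments": {
  "motion": [
    {"x": 0, "y": 0.13, "z": -0.17, "rx": 0.0416, "ry": 0, "rz": 0, "jaw": 0.3},
    {"x": 0, "y": 0.13, "z": -0.17, "rx": 0.0416, "ry": 0, "rz": 0, "jaw": 0.3},
    {"x": 0, "y": 0.13, "z": -0.17, "rx": 0.0416, "ry": 0, "rz": 0, "jaw": 0.3},
    {"x": 0, "y": 0.13, "z": -0.17, "rx": 0.0416, "ry": 0, "rz": 0, "jaw": 0.3},
    {"x": 0, "y": 0.13, "z": -0.17, "rx": 0.0416, "ry": 0, "rz": 0, "jaw": 0.3}
  ]
}}

```text
clock: 7.55
tool_pos: [0.5293, 0.0593, 0.1595]
eef_rot: [0.885, 0.466, 0.0, -0.001]
contact_force: [-0.5, 0.4, -0.9]
opening: 0.092
finger_force: 20.0
```

```bash
python3 - <<'E'
from h import *
st=get_state();print(st['q'].round(3),st['tool_pos'],st['eef_rot'])
plan([.53,.06,.16],down(-.6),5)
plan([.53,.06,.16],down(1.8),20)
E
```

```text
[ 0.177  0.77  -0.632  1.915  0.7    0.689 -1.484] [0.52932492 0.059322   0.15954972] [ 8.84668269e-01  4.66220177e-01  2.14582762e-04 -8.68917892e-04]
5 rows of xyz [0.02, 0.0, -0.01] r [-0.0003, -0.0002, -0.0002] sum [ 0.09  0.02 -0.04] [-0.001 -0.001 -0.001]
20 rows of xyz [0.0, 0.01, -0.0] r [0.0, -0.0001, -0.12] sum [ 0.03  0.12 -0.05] [ 1.000e-03 -2.000e-03 -2.401e+00]
```

Back in the regular wrist branch. Turning to yaw 1.8.

Request:
{"name": "send_rows", "arguments": {
  "motion": [
    {"x": 0, "y": 0, "z": 0, "rx": 0, "ry": 0, "rz": -0.12, "jaw": 0.3},
    {"x": 0, "y": 0, "z": 0, "rx": 0, "ry": 0, "rz": -0.12, "jaw": 0.3},
    {"x": 0, "y": 0, "z": 0, "rx": 0, "ry": 0, "rz": -0.12, "jaw": 0.3},
    {"x": 0, "y": 0, "z": 0, "rx": 0, "ry": 0, "rz": -0.12, "jaw": 0.3},
    {"x": 0, "y": 0, "z": 0, "rx": 0, "ry": 0, "rz": -0.12, "jaw": 0.3}
  ]
}}

```text
clock: 8.05
tool_pos: [0.5291, 0.0593, 0.1592]
eef_rot: [0.706, 0.709, 0.0, 0.0]
contact_force: [-0.4, -0.2, -1.0]
opening: 0.087
finger_force: 20.0
```

Request:
{"name": "send_rows", "arguments": {
  "motion": [
    {"x": 0, "y": 0, "z": 0, "rx": 0, "ry": 0, "rz": -0.12, "jaw": 0.3},
    {"x": 0, "y": 0, "z": 0, "rx": 0, "ry": 0, "rz": -0.12, "jaw": 0.3},
    {"x": 0, "y": 0, "z": 0, "rx": 0, "ry": 0, "rz": -0.12, "jaw": 0.3},
    {"x": 0, "y": 0, "z": 0, "rx": 0, "ry": 0, "rz": -0.12, "jaw": 0.3},
    {"x": 0, "y": 0, "z": 0, "rx": 0, "ry": 0, "rz": -0.12, "jaw": 0.3}
  ]
}}

```text
clock: 8.55
tool_pos: [0.5289, 0.0592, 0.159]
eef_rot: [0.465, 0.886, -0.0, -0.0]
contact_force: [0.6, 0.8, -0.4]
opening: 0.088
finger_force: 20.0
```

Request:
{"name": "send_rows", "arguments": {
  "motion": [
    {"x": 0, "y": 0, "z": 0, "rx": 0, "ry": 0, "rz": -0.12, "jaw": 0.3},
    {"x": 0, "y": 0, "z": 0, "rx": 0, "ry": 0, "rz": -0.12, "jaw": 0.3},
    {"x": 0, "y": 0, "z": 0, "rx": 0, "ry": 0, "rz": -0.12, "jaw": 0.3},
    {"x": 0, "y": 0, "z": 0, "rx": 0, "ry": 0, "rz": -0.12, "jaw": 0.3},
    {"x": 0, "y": 0, "z": 0, "rx": 0, "ry": 0, "rz": -0.12, "jaw": 0.3}
  ]
}}

```text
clock: 9.05
tool_pos: [0.5288, 0.0592, 0.1589]
eef_rot: [0.182, 0.983, -0.0, -0.001]
contact_force: [-0.5, -0.0, -0.8]
opening: 0.09
finger_force: 20.0
```

Request:
{"name": "send_rows", "arguments": {
  "motion": [
    {"x": 0, "y": 0, "z": 0, "rx": 0, "ry": 0, "rz": -0.12, "jaw": 0.3},
    {"x": 0, "y": 0, "z": 0, "rx": 0, "ry": 0, "rz": -0.12, "jaw": 0.3},
    {"x": 0, "y": 0, "z": 0, "rx": 0, "ry": 0, "rz": -0.12, "jaw": 0.3},
    {"x": 0, "y": 0, "z": 0, "rx": 0, "ry": 0, "rz": -0.12, "jaw": 0.3},
    {"x": 0, "y": 0, "z": 0, "rx": 0, "ry": 0, "rz": -0.12, "jaw": 0.3}
  ]
}}

```text
clock: 9.55
tool_pos: [0.5286, 0.0592, 0.1588]
eef_rot: [-0.117, 0.993, -0.0, -0.001]
contact_force: [-0.0, -0.2, -0.9]
opening: 0.093
finger_force: 20.0
```

```bash
python3 - <<'E'
from h import *
st=get_state();print(st['q'].round(3),st['tool_pos'],st['eef_rot'])
plan([.53,.06,.12],down(1.8,-.76),10)
E
```

```text
[ 0.424  0.979 -1.177  1.904  1.065  1.067  0.579] [0.52856777 0.05918225 0.15877309] [-1.16665913e-01  9.93170766e-01 -1.40245519e-04 -9.34903774e-04]
10 rows of xyz [-0.02, -0.13, 0.38] r [-0.076, -0.0004, 0.0004] sum [-0.16 -1.29  3.76] [-0.76  -0.004  0.004]
```

Request:
{"name": "send_rows", "arguments": {
  "motion": [
    {"x": 0, "y": -0.13, "z": 0.38, "rx": -0.076, "ry": 0, "rz": 0, "jaw": 0.3},
    {"x": 0, "y": -0.13, "z": 0.38, "rx": -0.076, "ry": 0, "rz": 0, "jaw": 0.3},
    {"x": 0, "y": -0.13, "z": 0.38, "rx": -0.076, "ry": 0, "rz": 0, "jaw": 0.3},
    {"x": 0, "y": -0.13, "z": 0.38, "rx": -0.076, "ry": 0, "rz": 0, "jaw": 0.3},
    {"x": 0, "y": -0.13, "z": 0.38, "rx": -0.076, "ry": 0, "rz": 0, "jaw": 0.3}
  ]
}}

```text
clock: 10.05
tool_pos: [0.5298, 0.0554, 0.139]
eef_rot: [-0.112, 0.975, 0.189, -0.022]
contact_force: [0.0, -0.0, -1.7]
opening: 0.093
finger_force: 20.0
```

Request:
{"name": "send_rows", "arguments": {
  "motion": [
    {"x": 0, "y": -0.13, "z": 0.38, "rx": -0.076, "ry": 0, "rz": 0, "jaw": 0.3},
    {"x": 0, "y": -0.13, "z": 0.38, "rx": -0.076, "ry": 0, "rz": 0, "jaw": 0.3},
    {"x": 0, "y": -0.13, "z": 0.38, "rx": -0.076, "ry": 0, "rz": 0, "jaw": 0.3},
    {"x": 0, "y": -0.13, "z": 0.38, "rx": -0.076, "ry": 0, "rz": 0, "jaw": 0.3},
    {"x": 0, "y": -0.13, "z": 0.38, "rx": -0.076, "ry": 0, "rz": 0, "jaw": 0.3}
  ]
}}

```text
clock: 10.55
tool_pos: [0.5291, 0.0592, 0.1188]
eef_rot: [-0.105, 0.922, 0.369, -0.043]
contact_force: [0.1, -0.3, -0.3]
opening: 0.093
finger_force: 20.0
```

```bash
python3 - <<'E'
from h import *
st=get_state();print(st['q'].round(3),st['tool_pos'],R.from_quat(st['eef_rot']).as_matrix().round(3))
plan([.53,.06,.048],down(1.8,-.77),5)
S=snap('side')
cv2.imwrite('pics/a3.png',cv2.resize(S['img'][150:390,180:500],(800,600),interpolation=cv2.INTER_CUBIC)[:,:,::-1])
E
```

```text
[ 0.807  1.414 -1.414  1.744  0.74   0.979  1.165] [0.52907874 0.05915976 0.11882972] [[-0.974 -0.162 -0.157]
 [-0.226  0.705  0.672]
 [ 0.002  0.691 -0.723]]
5 rows of xyz [-0.02, -0.97, 1.03] r [-0.0016, -0.0001, -0.0004] sum [-0.12 -4.86  5.15] [-0.008 -0.    -0.002]
```

View pics/a3.png

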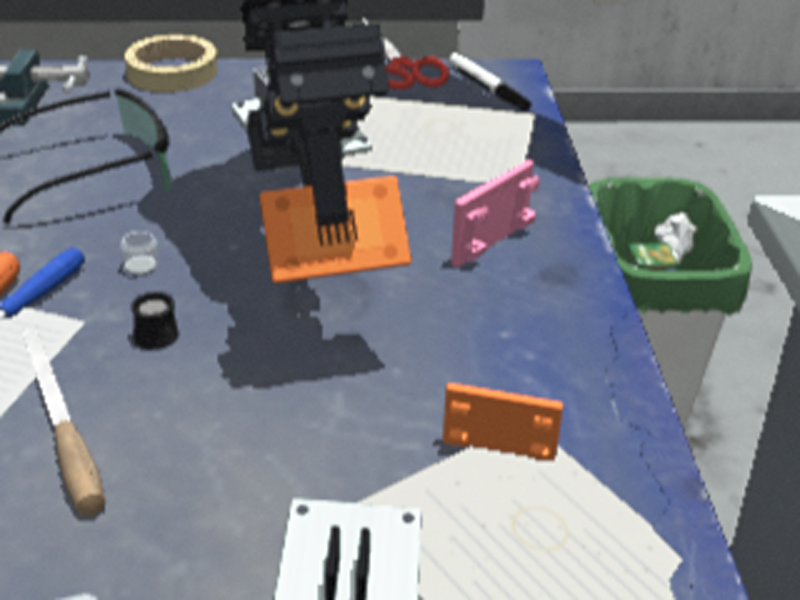

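The cover is at side (314,240), outer face up and leaning about 44°, and the pot, loupe and pink cover are clear of it. Lowering.

Request:
{"name": "send_rows", "arguments": {
  "motion": [
    {"x": 0, "y": -0.97, "z": 1.03, "rx": 0, "ry": 0, "rz": 0, "jaw": 0.3},
    {"x": 0, "y": -0.97, "z": 1.03, "rx": 0, "ry": 0, "rz": 0, "jaw": 0.3},
    {"x": 0, "y": -0.97, "z": 1.03, "rx": 0, "ry": 0, "rz": 0, "jaw": 0.3},
    {"x": 0, "y": -0.97, "z": 1.03, "rx": 0, "ry": 0, "rz": 0, "jaw": 0.3},
    {"x": 0, "y": -0.97, "z": 1.03, "rx": 0, "ry": 0, "rz": 0, "jaw": 0.3}
  ]
}}

```text
clock: 11.1
tool_pos: [0.528, 0.0599, 0.0477]
eef_rot: [-0.107, 0.923, 0.368, -0.043]
contact_force: [1.0, 0.2, -1.3]
opening: 0.088
finger_force: 20.0
```

Request:
{"name": "send_rows", "arguments": {
  "motion": [
    {"x": 0, "y": -0.15, "z": 0.15, "rx": 0, "ry": 0, "rz": 0, "jaw": 0.3},
    {"x": 0, "y": -0.15, "z": 0.15, "rx": 0, "ry": 0, "rz": 0, "jaw": 0.3},
    {"x": 0, "y": -0.15, "z": 0.15, "rx": 0, "ry": 0, "rz": 0, "jaw": 0.3},
    {"x": 0, "y": -0.1, "z": 0.1, "rx": 0, "ry": 0, "rz": 0, "jaw": 0.3},
    {"x": 0, "y": 0, "z": 0, "rx": 0, "ry": 0, "rz": 0, "jaw": 0.3}
  ]
}}

```text
clock: 11.6
tool_pos: [0.5283, 0.0594, 0.0413]
eef_rot: [-0.106, 0.923, 0.368, -0.043]
contact_force: [-0.3, 0.4, -0.4]
opening: 0.091
finger_force: 20.0
```

Request:
{"name": "send_rows", "arguments": {
  "motion": [
    {"x": 0, "y": -0.1, "z": 0.1, "rx": 0, "ry": 0, "rz": 0, "jaw": 0.3},
    {"x": 0, "y": -0.1, "z": 0.1, "rx": 0, "ry": 0, "rz": 0, "jaw": 0.3},
    {"x": 0, "y": 0, "z": 0, "rx": 0, "ry": 0, "rz": 0, "jaw": 0.3},
    {"x": 0, "y": 0, "z": 0, "rx": 0, "ry": 0, "rz": 0, "jaw": 0.3},
    {"x": 0, "y": 0, "z": 0, "rx": 0, "ry": 0, "rz": 0, "jaw": 0.3}
  ]
}}

```text
clock: 12.1
tool_pos: [0.5282, 0.0594, 0.0383]
eef_rot: [-0.106, 0.923, 0.368, -0.043]
contact_force: [0.4, -0.3, -1.2]
opening: 0.092
finger_force: 20.0
```

Request:
{"name": "send_rows", "arguments": {
  "motion": [
    {"x": 0, "y": -0.1, "z": 0.1, "rx": 0, "ry": 0, "rz": 0, "jaw": 0.3},
    {"x": 0, "y": -0.05, "z": 0.05, "rx": 0, "ry": 0, "rz": 0, "jaw": 0.3},
    {"x": 0, "y": 0, "z": 0, "rx": 0, "ry": 0, "rz": 0, "jaw": 0.3},
    {"x": 0, "y": 0, "z": 0, "rx": 0, "ry": 0, "rz": 0, "jaw": 1.5},
    {"x": 0, "y": 0, "z": 0, "rx": 0, "ry": 0, "rz": 0, "jaw": 2.2}
  ]
}}

```text
clock: 12.6
tool_pos: [0.5282, 0.0595, 0.0364]
eef_rot: [-0.106, 0.923, 0.368, -0.043]
contact_force: [0.7, 1.3, 0.2]
opening: 0.235
finger_force: 0.1
```

Request:
{"name": "send_rows", "arguments": {
  "motion": [
    {"x": 0, "y": 0, "z": 0, "rx": 0, "ry": 0, "rz": 0, "jaw": 2.6},
    {"x": 0, "y": 0, "z": 0, "rx": 0, "ry": 0, "rz": 0, "jaw": 2.6},
    {"x": 0, "y": 0, "z": -0.5, "rx": 0, "ry": 0, "rz": 0, "jaw": 2.6},
    {"x": 0, "y": 0, "z": -1, "rx": 0, "ry": 0, "rz": 0, "jaw": 2.6},
    {"x": 0, "y": 0, "z": -1, "rx": 0, "ry": 0, "rz": 0, "jaw": 2.6}
  ]
}}

```text
clock: 13.1
tool_pos: [0.5324, 0.042, 0.055]
eef_rot: [-0.106, 0.923, 0.368, -0.043]
contact_force: [-0.1, 0.0, -0.6]
opening: 0.289
finger_force: 0.1
```

Request:
{"name": "send_rows", "arguments": {
  "motion": [
    {"x": 0, "y": 0, "z": -1, "rx": 0, "ry": 0, "rz": 0, "jaw": 2.6},
    {"x": 0, "y": 0, "z": -1.5, "rx": 0, "ry": 0, "rz": 0, "jaw": 2.6},
    {"x": 0, "y": 0, "z": -1.5, "rx": 0, "ry": 0, "rz": 0, "jaw": 2.6},
    {"x": 0, "y": 0, "z": -2, "rx": 0, "ry": 0, "rz": 0, "jaw": 2.6},
    {"x": 0, "y": 0, "z": -2, "rx": 0, "ry": 0, "rz": 0, "jaw": 2.6}
  ]
}}

```text
clock: 13.6
tool_pos: [0.545, -0.0122, 0.1137]
eef_rot: [-0.106, 0.923, 0.368, -0.042]
contact_force: [0.2, -0.0, -0.3]
opening: 0.296
finger_force: 0.0
```

```bash
python3 - <<'E'
from h import *
st=get_state();print(st['tool_pos'],st['contact_force'])
S=snap('side');T=snap('top')
a=cv2.resize(S['img'][190:340,230:380],(400,400),interpolation=cv2.INTER_CUBIC)
b=cv2.resize(T['img'][200:320,240:360],(400,400),interpolation=cv2.INTER_CUBIC)
cv2.imwrite('pics/a4.png',np.hstack([a,b])[:,:,::-1])
E
```

```text
[ 0.54495225 -0.0121798   0.11365378] [ 0.171262   -0.041125   -0.30618837]
```

View pics/a4.png

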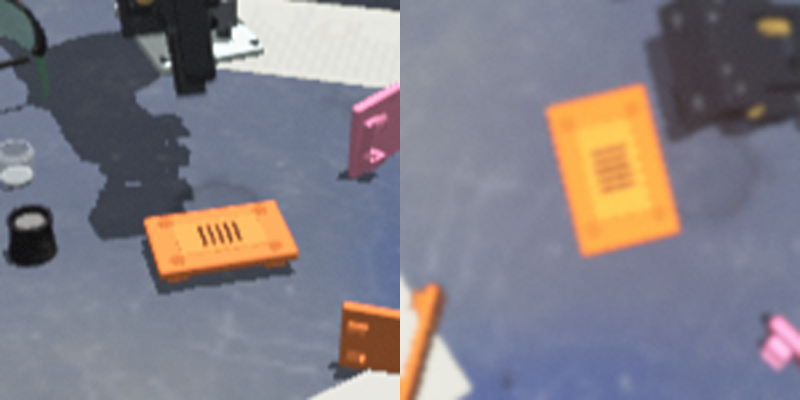

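The cover lies flat at side (313,279) / top (306,250), ribs up and released, with the loupe and pot undisturbed. Next I'll measure it and refine the box.

```bash
cat > meas.py <<'E'
from h import *
def omask(q,box):
    x0,y0,x1,y1=box; hsv=cv2.cvtColor(q['img'],cv2.COLOR_RGB2HSV); m=cv2.inRange(hsv,(5,130,90),(22,255,255)); k=np.zeros_like(m);k[y0:y1,x0:x1]=m[y0:y1,x0:x1]
    n,l,st,_=cv2.connectedComponentsWithStats(k); return (l==1+np.argmax(st[1:,4])).astype(np.uint8)
def cover_top(T,box,z):
    m=omask(T,box); c=max(cv2.findContours(m,0,1)[0],key=cv2.contourArea)
    w=np.array([onz(T,u+0.,v+0.,z)[:2] for u,v in c[:,0]]); r=cv2.minAreaRect((w*1000).astype(np.float32)); return r
def blob(s,p,r=3,dark=False):
    g=cv2.cvtColor(s['img'],cv2.COLOR_RGB2GRAY).astype(float); g=255-g if dark else g; u,v=np.round(p).astype(int)
    w=g[v-r:v+r+1,u-r:u+r+1]; w=np.clip(w-w.min()-.5*(w.max()-w.min()),0,None); y,x=np.mgrid[v-r:v+r+1,u-r:u+r+1]
    return np.array([(w*x).sum(),(w*y).sum()])/w.sum()
E
python3 - <<'E'
from meas import *
T=snap('top');S=snap('side')
print('cover top mm',cover_top(T,(270,200,355,310),.019))
m=omask(S,(260,240,355,310)); c=max(cv2.findContours(m,0,1)[0],key=cv2.contourArea)
print('side cover approx',cv2.approxPolyDP(c,4,True)[:,0].tolist())
C=[(447.7,225.7),(478,213.2),(488.2,233),(457.5,245.5)]
for r in(2,3):
    pts=np.array([onz(T,*blob(T,p,r),.054)[:2] for p in C]); print('pads',pts.round(4).tolist(),'mean',pts.mean(0).round(4),'yaws',[round(float(np.arctan2(-d[0],d[1])),3) for d in (pts[0]-pts[1],pts[3]-pts[2])])
H=np.array([onz(T,*blob(T,p,3,True),.01)[:2] for p in [(429.5,226.2),(480.5,204.5),(497.7,242.5),(447,263.2)]]); print('holes',H.round(4).tolist(),H.mean(0).round(4),[round(float(np.arctan2(-d[0],d[1])),3) for d in (H[0]-H[1],H[3]-H[2])])
# box grey region outline
E
```

```text
cover top mm ((526.6655883789062, 47.34440231323242), (95.4046630859375, 61.70418930053711), 13.247793197631836)
side cover approx [[341, 284], [333, 266], [284, 272], [293, 295]]
pads [[0.5652, -0.2444], [0.5895, -0.3061], [0.5485, -0.3241], [0.5219, -0.2614]] mean [ 0.5563 -0.284 ] yaws [0.375, 0.4]
pads [[0.5659, -0.2438], [0.5918, -0.3066], [0.5482, -0.3239], [0.5211, -0.2609]] mean [ 0.5567 -0.2838] yaws [0.39, 0.406]
holes [[0.5801, -0.2145], [0.6212, -0.3233], [0.5377, -0.356], [0.4963, -0.2466]] [ 0.5588 -0.2851] [0.362, 0.362]
```

```bash
python3 - <<'E'
from h import *
plan([.5267,.0473,.12],down(1.802),10)
E
```

```text
10 rows of xyz [0.04, 0.61, 0.18] r [0.0759, 0.0001, -0.0003] sum [0.42 6.05 1.84] [ 0.759  0.001 -0.003]
```

Request:
{"name": "send_rows", "arguments": {
  "motion": [
    {"x": 0.04, "y": 0.61, "z": 0.18, "rx": 0.076, "ry": 0, "rz": 0, "jaw": 8.6},
    {"x": 0.04, "y": 0.61, "z": 0.18, "rx": 0.076, "ry": 0, "rz": 0, "jaw": 8.6},
    {"x": 0.04, "y": 0.61, "z": 0.18, "rx": 0.076, "ry": 0, "rz": 0, "jaw": 8.6},
    {"x": 0.04, "y": 0.61, "z": 0.18, "rx": 0.076, "ry": 0, "rz": 0, "jaw": 8.6},
    {"x": 0.04, "y": 0.61, "z": 0.18, "rx": 0.076, "ry": 0, "rz": 0, "jaw": 8.6}
  ]
}}

```text
clock: 14.3
tool_pos: [0.5348, 0.0184, 0.1217]
eef_rot: [-0.113, 0.976, 0.186, -0.022]
contact_force: [0.6, 0.5, 0.1]
opening: 0.724
finger_force: 0.0
```

Request:
{"name": "send_rows", "arguments": {
  "motion": [
    {"x": 0.04, "y": 0.61, "z": 0.18, "rx": 0.076, "ry": 0, "rz": 0, "jaw": 8.6},
    {"x": 0.04, "y": 0.61, "z": 0.18, "rx": 0.076, "ry": 0, "rz": 0, "jaw": 8.6},
    {"x": 0.04, "y": 0.61, "z": 0.18, "rx": 0.076, "ry": 0, "rz": 0, "jaw": 8.6},
    {"x": 0.04, "y": 0.61, "z": 0.18, "rx": 0.076, "ry": 0, "rz": 0, "jaw": 8.6},
    {"x": 0.04, "y": 0.61, "z": 0.18, "rx": 0.076, "ry": 0, "rz": 0, "jaw": 8.6}
  ]
}}

```text
clock: 14.8
tool_pos: [0.5257, 0.0485, 0.12]
eef_rot: [-0.115, 0.993, -0.002, -0.001]
contact_force: [0.5, -0.9, 0.2]
opening: 0.975
finger_force: 0.0
```

```bash
python3 - <<'E'
from meas import *
st=get_state();print(st['tool_pos'],st['opening'],st['q'].round(2))
plan([.5267,.0473,.017],down(1.802),5)
T=snap('top'); S=snap('side')
# refine box: sample radial edges of the dark box outline in top view along its axes (upper rim outer edge vs white plate)
# nest plate edges: side view triangulation of holes
for t,s_ in (((429.5,226.2),(291.6,212.3)),((480.5,204.5),(276.4,191.5)),((447,263.2),(325.6,205.9))):
    a=blob(T,t,3,True); b=blob(S,s_,2,True); p,e=tri(T,a,S,b); print('hole',p.round(4),round(e,4),b.round(1))
g=cv2.cvtColor(T['img'],cv2.COLOR_RGB2GRAY).astype(np.float32)
th=.378; ex=np.array([np.cos(th),np.sin(th)]); ey=np.array([-np.sin(th),np.cos(th)]); c0=np.array([.5575,-.2845])
def prof(ax,off,perp,z):
    r=[]
    for d in np.arange(-.06,.0601,.001):
        p=c0+ax*d+perp*off; u=proj(T,[*p,z]); r.append(float(cv2.getRectSubPix(g,(1,1),(float(u[0]),float(u[1])))[0,0]))
    return np.array(r)
for nm,ax,perp,offs in(('x',ex,ey,(-.02,0,.02)),('y',ey,ex,(-.012,0.,.012))):
    P=np.mean([prof(ax,o,perp,.053) for o in offs],0); print(nm,[(int(round(d*1000)),int(v)) for d,v in zip(np.arange(-.06,.0601,.001),P) if abs(d)>.018+(.016 if nm=='y' else 0)])
E
```

```text
[0.52574811 0.04852849 0.12000739] 0.9747775035943301 [ 0.39  0.99 -1.05  1.94  1.11  0.95  0.56]
5 rows of xyz [-0.02, -0.02, 2.06] r [-0.0006, -0.0003, -0.0001] sum [-0.08 -0.12 10.3 ] [-0.003 -0.002 -0.   ]
hole [ 0.5765 -0.2132  0.0086] 0.0008 [291.5 212.7]
hole [ 0.6197 -0.3282  0.0084] 0.0026 [275.6 190.8]
hole [ 0.4949 -0.2504  0.0012] 0.0037 [326.5 208. ]
x [(-60, 92), (-59, 92), (-58, 92), (-57, 92), (-56, 92), (-55, 92), (-54, 92), (-53, 92), (-52, 92), (-51, 92), (-50, 92), (-49, 92), (-48, 92), (-47, 92), (-46, 92), (-45, 92), (-44, 92), (-43, 93), (-42, 92), (-41, 92), (-40, 91), (-39, 91), (-38, 91), (-37, 91), (-36, 92), (-35, 92), (-34, 92), (-33, 92), (-32, 91), (-31, 91), (-30, 91), (-29, 91), (-28, 91), (-27, 91), (-26, 90), (-25, 90), (-24, 90), (-23, 90), (-22, 91), (-21, 91), (-20, 91), (-19, 91), (18, 89), (19, 89), (20, 90), (21, 90), (22, 90), (23, 90), (24, 90), (25, 90), (26, 90), (27, 90), (28, 91), (29, 92), (30, 92), (31, 92), (32, 92), (33, 93), (34, 94), (35, 93), (36, 93), (37, 93), (38, 92), (39, 92), (40, 92), (41, 93), (42, 93), (43, 93), (44, 94), (45, 95), (46, 96), (47, 95), (48, 94), (49, 94), (50, 94), (51, 94), (52, 94), (53, 93), (54, 93), (55, 93), (56, 94), (57, 95), (58, 96), (59, 97), (60, 98)]
y [(-60, 64), (-59, 64), (-58, 65), (-57, 65), (-56, 66), (-55, 65), (-54, 67), (-53, 68), (-52, 69), (-51, 70), (-50, 71), (-49, 71), (-48, 71), (-47, 72), (-46, 72), (-45, 71), (-44, 71), (-43, 70), (-42, 70), (-41, 69), (-40, 68), (-39, 67), (-38, 67), (-37, 66), (-36, 66), (-35, 65), (34, 85), (35, 85), (36, 85), (37, 85), (38, 85), (39, 86), (40, 86), (41, 86), (42, 87), (43, 87), (44, 88), (45, 88), (46, 89), (47, 90), (48, 92), (49, 93), (50, 94), (51, 95), (52, 97), (53, 98), (54, 99), (55, 99), (56, 100), (57, 101), (58, 101), (59, 101), (60, 101)]
```

Request:
{"name": "send_rows", "arguments": {
  "motion": [
    {"x": -0.02, "y": -0.12, "z": 2.5, "rx": 0, "ry": 0, "rz": 0, "jaw": 8.6},
    {"x": -0.06, "y": 0, "z": 2.5, "rx": 0, "ry": 0, "rz": 0, "jaw": 8.6},
    {"x": 0, "y": 0, "z": 2.5, "rx": 0, "ry": 0, "rz": 0, "jaw": 8.6},
    {"x": 0, "y": 0, "z": 1.8, "rx": 0, "ry": 0, "rz": 0, "jaw": 8.6},
    {"x": 0, "y": 0, "z": 1.0, "rx": 0, "ry": 0, "rz": 0, "jaw": 8.6}
  ]
}}

```text
clock: 15.4
tool_pos: [0.5264, 0.0455, 0.015]
eef_rot: [-0.114, 0.994, 0.0, -0.002]
contact_force: [0.3, -0.6, -1.2]
opening: 0.977
finger_force: 0.0
```

Request:
{"name": "send_rows", "arguments": {
  "motion": [
    {"x": 0, "y": 0, "z": 0, "rx": 0, "ry": 0, "rz": 0, "jaw": 7.4},
    {"x": 0, "y": 0, "z": 0, "rx": 0, "ry": 0, "rz": 0, "jaw": 6.6},
    {"x": 0, "y": 0, "z": 0, "rx": 0, "ry": 0, "rz": 0, "jaw": 5.8},
    {"x": 0, "y": 0, "z": 0, "rx": 0, "ry": 0, "rz": 0, "jaw": 5.8},
    {"x": 0, "y": 0, "z": 0, "rx": 0, "ry": 0, "rz": 0, "jaw": 5.8}
  ],
  "grip_force": 15
}}

```text
clock: 15.9
tool_pos: [0.5282, 0.0472, 0.0182]
eef_rot: [-0.114, 0.993, -0.0, 0.0]
contact_force: [-0.3, 0.5, 4.0]
opening: 0.702
finger_force: 15.0
```

```bash
python3 - <<'E'
from meas import *
st=get_state();print(st['tool_pos'],st['opening'],st['finger_force'],st['contact_force'].round(1),st['eef_rot'].round(3))
T=snap('top'); S=snap('side')
def run(cam,img,th,c0,axis,off,z,span):
    g=cv2.cvtColor(img,cv2.COLOR_BGR2GRAY).astype(np.float32); ex=np.array([np.cos(th),np.sin(th)]); ey=np.array([-np.sin(th),np.cos(th)])
    ax,pp=(ex,ey) if axis=='x' else (ey,ex); d=np.arange(*span,.0005)
    v=np.array([cv2.getRectSubPix(g,(1,1),tuple(map(float,proj(cam,[*(c0+ax*t+pp*off),z]))))[0,0] for t in d]); k=np.gradient(cv2.GaussianBlur(v[:,None],(1,5),0)[:,0])
    i=np.argmax(np.abs(k)); return round(float(d[i])*1000,1),round(float(k[i]),1)
I=cv2.imread('pics/top0.png');J=cv2.imread('pics/side0.png')
c0=np.array([.5575,-.2845])
for th in(.37,.39):
  for o in(-.03,-.015,0,.015,.03): print('top x+',o,th,run(T,I,th,c0,'x',o,.053,(.026,.038)),'x-',run(T,I,th,c0,'x',o,.053,(-.038,-.026)))
  for o in(-.018,-.009,0,.009,.018): print('top y+',o,run(T,I,th,c0,'y',o,.053,(.042,.055)),'y-',run(T,I,th,c0,'y',o,.053,(-.055,-.042)))
E
```

```text
[0.5282209  0.04719416 0.01824422] 0.7019334602414743 15.00038355588913 [-0.3  0.5  4. ] [-0.114  0.993 -0.     0.   ]
top x+ -0.03 0.37 (32.5, 8.6) x- (-32.5, -11.5)
top x+ -0.015 0.37 (31.5, 7.9) x- (-33.0, -11.2)
top x+ 0 0.37 (31.5, 7.8) x- (-33.0, -11.0)
top x+ 0.015 0.37 (30.5, 7.7) x- (-33.5, -10.5)
top x+ 0.03 0.37 (30.0, 8.1) x- (-33.5, -10.0)
top y+ -0.018 (48.5, -10.0) y- (-53.0, 11.0)
top y+ -0.009 (48.5, -9.4) y- (-52.5, 11.7)
top y+ 0 (49.0, -9.9) y- (-52.5, 11.3)
top y+ 0.009 (49.5, -9.6) y- (-52.0, 11.2)
top y+ 0.018 (49.5, -9.5) y- (-52.0, 11.3)
top x+ -0.03 0.39 (32.0, 8.7) x- (-33.5, -11.4)
top x+ -0.015 0.39 (31.5, 7.8) x- (-33.5, -11.0)
top x+ 0 0.39 (31.5, 8.3) x- (-33.0, -10.2)
top x+ 0.015 0.39 (31.0, 7.5) x- (-33.0, -9.7)
top x+ 0.03 0.39 (31.0, 8.3) x- (-32.5, -10.1)
top y+ -0.018 (49.0, -9.7) y- (-52.5, 10.2)
top y+ -0.009 (49.0, -9.1) y- (-52.5, 10.8)
top y+ 0 (49.0, -9.5) y- (-44.0, -11.0)
top y+ 0.009 (49.5, -9.2) y- (-44.0, -10.9)
top y+ 0.018 (49.5, -9.0) y- (-52.5, 10.6)
```

Request:
{"name": "send_rows", "arguments": {
  "motion": [
    {"x": 0, "y": 0, "z": -1, "rx": 0, "ry": 0, "rz": 0, "jaw": 5.8},
    {"x": 0, "y": 0, "z": -2.5, "rx": 0, "ry": 0, "rz": 0, "jaw": 5.8},
    {"x": 0, "y": 0, "z": -3, "rx": 0, "ry": 0, "rz": 0, "jaw": 5.8},
    {"x": 0, "y": 0, "z": -3, "rx": 0, "ry": 0, "rz": 0, "jaw": 5.8},
    {"x": 0, "y": 0, "z": -1.5, "rx": 0, "ry": 0, "rz": 0, "jaw": 5.8}
  ]
}}

```text
clock: 16.5
tool_pos: [0.5283, 0.0476, 0.1301]
eef_rot: [-0.115, 0.993, 0.0, 0.001]
contact_force: [0.1, -0.5, -1.2]
opening: 0.698
finger_force: 15.0
```

```bash
python3 - <<'E'
from meas import *
st=get_state();p=st['tool_pos'];print(p,st['opening'],st['contact_force'].round(1))
S=snap('side');T=snap('top')
for n,q in(('side',S),('top',T)):
    b=proj(q,p).astype(int); hsv=cv2.cvtColor(q['img'],cv2.COLOR_RGB2HSV); m=cv2.inRange(hsv,(5,130,90),(22,255,255)); k=np.zeros_like(m); k[b[1]-50:b[1]+50,max(0,b[0]-60):b[0]+60]=255; m&=k
    pts=np.argwhere(m)[:,::-1]; z=p[2]+.0008
    print(n,len(pts))
    if len(pts)>50:
        w=np.array([onz(q,u,v,z)[:2]*1000 for u,v in pts],np.float32); print(cv2.minAreaRect(w))
plan([.557,-.2847,.12],down(.39),15)
E
```

```text
[0.52833026 0.04760984 0.13010653] 0.6983739705847475 [ 0.1 -0.5 -1.2]
side 780
((527.6026000976562, 59.51380920410156), (96.0286636352539, 76.72652435302734), 12.810774803161621)
top 643
((483.0238037109375, 80.83816528320312), (42.27476119995117, 155.99832153320312), 20.89014434814453)
15 rows of xyz [-1.19, -2.11, 0.07] r [0.0001, 0.0002, 0.094] sum [-17.8  -31.59   1.  ] [0.002 0.003 1.41 ]
```

Request:
{"name": "send_rows", "arguments": {
  "motion": [
    {"x": -1.19, "y": -2.11, "z": 0.07, "rx": 0, "ry": 0, "rz": 0.094, "jaw": 5.8},
    {"x": -1.19, "y": -2.11, "z": 0.07, "rx": 0, "ry": 0, "rz": 0.094, "jaw": 5.8},
    {"x": -1.19, "y": -2.11, "z": 0.07, "rx": 0, "ry": 0, "rz": 0.094, "jaw": 5.8},
    {"x": -1.19, "y": -2.11, "z": 0.07, "rx": 0, "ry": 0, "rz": 0.094, "jaw": 5.8},
    {"x": -1.19, "y": -2.11, "z": 0.07, "rx": 0, "ry": 0, "rz": 0.094, "jaw": 5.8}
  ]
}}

```text
clock: 17.1
tool_pos: [0.5908, -0.0561, 0.1226]
eef_rot: [0.122, 0.993, -0.001, -0.001]
contact_force: [-0.1, 0.2, -0.9]
opening: 0.701
finger_force: 15.0
```

Request:
{"name": "send_rows", "arguments": {
  "motion": [
    {"x": -1.19, "y": -2.11, "z": 0.07, "rx": 0, "ry": 0, "rz": 0.094, "jaw": 5.8},
    {"x": -1.19, "y": -2.11, "z": 0.07, "rx": 0, "ry": 0, "rz": 0.094, "jaw": 5.8},
    {"x": -1.19, "y": -2.11, "z": 0.07, "rx": 0, "ry": 0, "rz": 0.094, "jaw": 5.8},
    {"x": -1.19, "y": -2.11, "z": 0.07, "rx": 0, "ry": 0, "rz": 0.094, "jaw": 5.8},
    {"x": -1.19, "y": -2.11, "z": 0.07, "rx": 0, "ry": 0, "rz": 0.094, "jaw": 5.8}
  ]
}}

```text
clock: 17.6
tool_pos: [0.6005, -0.1758, 0.119]
eef_rot: [0.35, 0.937, -0.001, -0.001]
contact_force: [0.4, 0.0, -0.9]
opening: 0.7
finger_force: 15.0
```

Request:
{"name": "send_rows", "arguments": {
  "motion": [
    {"x": -1.19, "y": -2.11, "z": 0.07, "rx": 0, "ry": 0, "rz": 0.094, "jaw": 5.8},
    {"x": -1.19, "y": -2.11, "z": 0.07, "rx": 0, "ry": 0, "rz": 0.094, "jaw": 5.8},
    {"x": -1.19, "y": -2.11, "z": 0.07, "rx": 0, "ry": 0, "rz": 0.094, "jaw": 5.8},
    {"x": -1.19, "y": -2.11, "z": 0.07, "rx": 0, "ry": 0, "rz": 0.094, "jaw": 5.8},
    {"x": -1.19, "y": -2.11, "z": 0.07, "rx": 0, "ry": 0, "rz": 0.094, "jaw": 5.8}
  ]
}}

```text
clock: 18.1
tool_pos: [0.5548, -0.2869, 0.1156]
eef_rot: [0.558, 0.83, -0.001, -0.001]
contact_force: [0.0, 0.1, -0.2]
opening: 0.703
finger_force: 15.0
```

```bash
python3 - <<'E'
from h import *
st=get_state();print(st['tool_pos'],st['opening'],st['q'].round(2),st['eef_rot'].round(3))
plan([.5573,-.2857,.085],down(.39),5)
E
```

```text
[ 0.5548286  -0.28688145  0.11559181] 0.7033921071010183 [ 0.81  0.98 -0.79  1.65  0.85  0.9   0.06] [ 0.558  0.83  -0.001 -0.001]
5 rows of xyz [0.0, 0.06, 0.61] r [-0.0005, -0.0002, -0.0008] sum [0.01 0.28 3.06] [-0.003 -0.001 -0.004]
```

Request:
{"name": "send_rows", "arguments": {
  "motion": [
    {"x": 0, "y": 0.28, "z": 0.6, "rx": -0.003, "ry": -0.001, "rz": -0.004, "jaw": 5.8},
    {"x": 0, "y": 0, "z": 1.0, "rx": 0, "ry": 0, "rz": 0, "jaw": 5.8},
    {"x": 0, "y": 0, "z": 1.0, "rx": 0, "ry": 0, "rz": 0, "jaw": 5.8},
    {"x": 0, "y": 0, "z": 0.46, "rx": 0, "ry": 0, "rz": 0, "jaw": 5.8},
    {"x": 0, "y": 0, "z": 0, "rx": 0, "ry": 0, "rz": 0, "jaw": 5.8}
  ]
}}

```text
clock: 18.6
tool_pos: [0.5584, -0.2837, 0.0851]
eef_rot: [0.554, 0.832, 0.001, -0.0]
contact_force: [0.8, 0.3, -0.6]
opening: 0.698
finger_force: 15.0
```

```bash
python3 - <<'E'
from h import *
st=get_state();p=st['tool_pos'];print(p,st['eef_rot'].round(3),st['contact_force'].round(1))
plan([.5573,-.2857,.072],down(.39),5)
S=snap('side');T=snap('top'); print(proj(S,[p[0],p[1],.056]),proj(T,p))
# expected corners of box rim (z=.053) & plate underside corners in side view
th=.39; ex=np.array([np.cos(th),np.sin(th)]); ey=np.array([-np.sin(th),np.cos(th)])
im=S['img'][150:225,260:360]; a=cv2.resize(im,(800,600),interpolation=cv2.INTER_CUBIC)
for sx,sy in((1,1),(-1,1),(1,-1),(-1,-1)):
    c=np.array([.557,-.2847])+ex*sx*.031+ey*sy*.048; u=(proj(S,[*c,.053])-[260,150])*8
    cv2.circle(a,tuple(int(v) for v in u),3,(255,0,255),-1)
    c=p[:2]+ey*.0011+ex*sx*.031+ey*sy*.048; u=(proj(S,[*c,p[2]-.0072])-[260,150])*8
    cv2.circle(a,tuple(int(v) for v in u),3,(0,255,255),-1)
cv2.imwrite('pics/a5.png',a[:,:,::-1])
E
```

```text
[ 0.55842607 -0.28366937  0.0850823 ] [ 0.554  0.832  0.001 -0.   ] [ 0.8  0.3 -0.6]
5 rows of xyz [-0.03, -0.04, 0.26] r [0.0002, -0.0001, 0.0012] sum [-0.14 -0.18  1.31] [ 0.001 -0.001  0.006]
[299.39680464 181.32873695] [470.95798919 225.30310381]
```

View pics/a5.png

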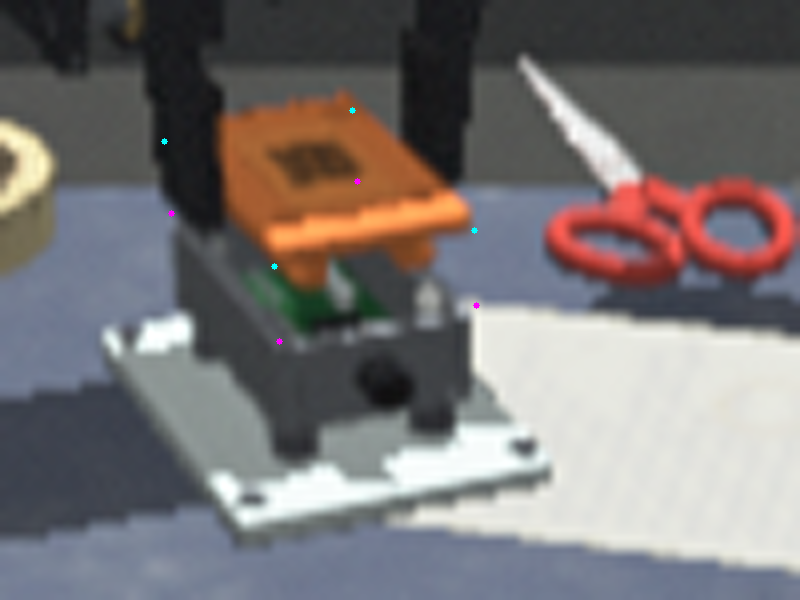

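The cover hangs about 11 mm over the box, its near edge at side (294,182)–(319,178) and the box's near rim at (296,193)–(319,189), so it looks aligned to about a millimetre. I'll average the pose readings.

```bash
python3 - <<'E'
from meas import *
P=[];Q=[];F=[]
for i in range(10):
    S=snap('side'); st=get_state(); P.append(st['tool_pos']);Q.append(st['eef_rot']);F.append(st['contact_force'])
p=np.mean(P,0); print(p.round(4),np.std(P,0).round(4),np.mean(F,0).round(2)); r=R.from_quat(Q).mean(); m=r.as_matrix(); print('yaw',np.arctan2(m[1,1],m[0,1]),m[:,2].round(4))
# side view: subpixel edges. box right (x-) vertical edge and left edge vs paper etc; row profiles
g=cv2.cvtColor(S['img'],cv2.COLOR_RGB2GRAY).astype(int); hsv=cv2.cvtColor(S['img'],cv2.COLOR_RGB2HSV); o=cv2.inRange(hsv,(5,130,60),(22,255,255))
for v in range(174,186): 
    u=np.where(o[v,270:340])[0]; print(v,(u.min()+270,u.max()+270) if len(u) else None, end=' ; ')
print()
for v in (191,193,195,197,199,201,203): print(v,g[v,280:326].tolist())
th=.39; ex=np.array([np.cos(th),np.sin(th)]); ey=np.array([-np.sin(th),np.cos(th)])
for z in(.053,.04,.03): print(z,[proj(S,[*(np.array([.557,-.2847])+ex*sx*.031+ey*.048),z]).round(1).tolist() for sx in(1,-1)])
for z in(p[2]-.0072,p[2]+.0008): print('cov',[proj(S,[*(p[:2]+ey*.0011+ex*sx*.031+ey*.048),z]).round(1).tolist() for sx in(1,-1)])
E
```

```text
[ 0.559  -0.2848  0.0867] [0.0002 0.0002 0.0001] [-0.    0.03 -0.78]
yaw 0.3942328843004923 [ 2.9e-03 -4.0e-04 -1.0e+00]
174 (np.int64(288), np.int64(317)) ; 175 (np.int64(289), np.int64(317)) ; 176 (np.int64(289), np.int64(317)) ; 177 (np.int64(290), np.int64(317)) ; 178 (np.int64(291), np.int64(312)) ; 179 (np.int64(292), np.int64(312)) ; 180 (np.int64(293), np.int64(313)) ; 181 (np.int64(294), np.int64(313)) ; 182 (np.int64(295), np.int64(300)) ; 183 (np.int64(296), np.int64(299)) ; 184 (np.int64(296), np.int64(299)) ; 185 (np.int64(297), np.int64(297)) ; 
191 [251, 252, 254, 232, 103, 61, 62, 62, 63, 63, 62, 63, 73, 87, 84, 86, 94, 69, 56, 47, 73, 119, 123, 112, 89, 114, 137, 143, 136, 111, 82, 65, 75, 74, 74, 67, 65, 59, 95, 230, 233, 232, 231, 230, 231, 229]
193 [169, 153, 156, 151, 74, 55, 56, 61, 61, 64, 63, 63, 61, 62, 86, 133, 150, 122, 105, 83, 69, 74, 78, 75, 72, 66, 65, 59, 60, 64, 66, 66, 65, 66, 65, 65, 63, 60, 96, 231, 233, 231, 230, 231, 229, 227]
195 [147, 148, 147, 148, 134, 116, 116, 116, 85, 63, 60, 62, 62, 65, 63, 65, 66, 66, 66, 68, 66, 66, 66, 68, 62, 45, 40, 
[... 418 characters left out ...]
, 18, 18, 41, 64, 66, 64, 64, 78, 81, 94, 143, 143, 144, 224, 227, 225, 227]
201 [143, 148, 145, 145, 147, 147, 145, 147, 147, 147, 149, 146, 108, 69, 62, 67, 66, 63, 66, 65, 65, 65, 69, 66, 66, 73, 73, 77, 71, 85, 103, 67, 56, 55, 49, 47, 71, 141, 145, 146, 146, 145, 157, 196, 225, 227]
203 [107, 135, 146, 147, 144, 145, 148, 144, 148, 145, 147, 147, 145, 107, 68, 66, 67, 62, 59, 71, 112, 120, 126, 128, 135, 148, 149, 150, 149, 150, 133, 85, 54, 53, 53, 53, 94, 214, 224, 223, 221, 221, 220, 221, 230, 241]
0.053 [[295.0, 192.7], [319.6, 188.1]]
0.04 [[295.1, 197.7], [319.6, 193.1]]
0.03 [[295.2, 201.5], [319.6, 196.9]]
cov [[294.0, 182.4], [319.0, 178.0]]
cov [[293.9, 179.2], [319.0, 174.8]]
```

Request:
{"name": "send_rows", "arguments": {
  "motion": [
    {"x": -0.04, "y": -0.21, "z": 0.3, "rx": 0, "ry": 0, "rz": 0, "jaw": 5.8},
    {"x": 0, "y": 0, "z": 0.4, "rx": 0, "ry": 0, "rz": 0, "jaw": 5.8},
    {"x": 0, "y": 0, "z": 0.4, "rx": 0, "ry": 0, "rz": 0, "jaw": 5.8},
    {"x": 0, "y": 0, "z": 0.1, "rx": 0, "ry": 0, "rz": 0, "jaw": 5.8},
    {"x": 0, "y": 0, "z": 0, "rx": 0, "ry": 0, "rz": 0, "jaw": 5.8}
  ]
}}

```text
clock: 19.7
tool_pos: [0.5568, -0.2859, 0.074]
eef_rot: [0.555, 0.832, 0.001, 0.001]
contact_force: [1.1, -0.2, -0.8]
opening: 0.702
finger_force: 15.0
```

```bash
cat > avg.py <<'E'
from h import *
P=[];Q=[];F=[];M=[]
for i in range(4):
    snap('side'); st=get_state(); P.append(st['tool_pos']);Q.append(st['eef_rot']);F.append(st['contact_force']);M.append(st['moment'])
m=R.from_quat(Q).mean().as_matrix(); print(st['clock'],np.mean(P,0).round(4),'F',np.mean(F,0).round(2),'M',np.mean(M,0).round(2),'yaw',np.arctan2(m[1,1],m[0,1]).round(4),m[:,2].round(4),st['opening'])
E
python3 avg.py
```

```text
19.9 [ 0.5571 -0.286   0.0745] F [ 0.01 -0.23 -0.51] M [-0.04  0.04  0.  ] yaw 0.3942 [ 2.5e-03 -2.0e-04 -1.0e+00] 0.7033031088949293
```

Request:
{"name": "send_rows", "arguments": {
  "motion": [
    {"x": 0, "y": 0, "z": 0.1, "rx": 0, "ry": 0, "rz": 0, "jaw": 5.8},
    {"x": 0, "y": 0, "z": 0.1, "rx": 0, "ry": 0, "rz": 0, "jaw": 5.8},
    {"x": 0, "y": 0, "z": 0, "rx": 0, "ry": 0, "rz": 0, "jaw": 5.8},
    {"x": 0, "y": 0, "z": 0, "rx": 0, "ry": 0, "rz": 0, "jaw": 5.8},
    {"x": 0, "y": 0, "z": 0, "rx": 0, "ry": 0, "rz": 0, "jaw": 5.8}
  ]
}}

```text
clock: 20.4
tool_pos: [0.557, -0.286, 0.0725]
eef_rot: [0.555, 0.832, 0.001, 0.001]
contact_force: [0.6, 0.1, -1.5]
opening: 0.704
finger_force: 15.0
```

```bash
python3 avg.py
```

```text
20.6 [ 0.557  -0.2861  0.0725] F [-0.2  -0.07 -1.19] M [-0.07  0.05  0.01] yaw 0.3941 [ 2.5e-03 -3.0e-04 -1.0e+00] 0.7011396827572424
```

Request:
{"name": "send_rows", "arguments": {
  "motion": [
    {"x": 0, "y": 0, "z": 0.1, "rx": 0, "ry": 0, "rz": 0, "jaw": 5.8},
    {"x": 0, "y": 0, "z": 0.1, "rx": 0, "ry": 0, "rz": 0, "jaw": 5.8},
    {"x": 0, "y": 0, "z": 0, "rx": 0, "ry": 0, "rz": 0, "jaw": 5.8},
    {"x": 0, "y": 0, "z": 0, "rx": 0, "ry": 0, "rz": 0, "jaw": 5.8},
    {"x": 0, "y": 0, "z": 0, "rx": 0, "ry": 0, "rz": 0, "jaw": 5.8}
  ]
}}

```text
clock: 21.1
tool_pos: [0.5575, -0.2859, 0.0708]
eef_rot: [0.555, 0.832, 0.001, 0.002]
contact_force: [0.6, 0.6, 2.0]
opening: 0.701
finger_force: 15.0
```

```bash
python3 avg.py
```

```text
21.3 [ 0.5575 -0.2859  0.0707] F [1.31 0.6  2.82] M [ 0.04 -0.14 -0.11] yaw 0.3942 [ 3.5e-03 -2.0e-04 -1.0e+00] 0.7017888329669003
```

Request:
{"name": "send_rows", "arguments": {
  "motion": [
    {"x": 0, "y": 0.06, "z": 0, "rx": 0, "ry": 0, "rz": 0, "jaw": 5.8},
    {"x": 0, "y": 0, "z": 0.05, "rx": 0, "ry": 0, "rz": 0, "jaw": 5.8},
    {"x": 0, "y": 0, "z": 0.05, "rx": 0, "ry": 0, "rz": 0, "jaw": 5.8},
    {"x": 0, "y": 0, "z": 0, "rx": 0, "ry": 0, "rz": 0, "jaw": 5.8},
    {"x": 0, "y": 0, "z": 0, "rx": 0, "ry": 0, "rz": 0, "jaw": 5.8}
  ]
}}

```text
clock: 21.8
tool_pos: [0.5577, -0.2858, 0.0698]
eef_rot: [0.555, 0.832, 0.001, 0.001]
contact_force: [-0.1, 0.6, 5.9]
opening: 0.7
finger_force: 15.0
```

```bash
python3 avg.py
```

```text
22.0 [ 0.5577 -0.2858  0.0698] F [-0.3   0.52  5.82] M [ 0.02  0.05 -0.15] yaw 0.3939 [ 2.8e-03 -5.0e-04 -1.0e+00] 0.7032141427902612
```

Request:
{"name": "send_rows", "arguments": {
  "motion": [
    {"x": 0, "y": 0, "z": -0.1, "rx": 0, "ry": 0, "rz": 0, "jaw": 5.8},
    {"x": 0, "y": 0, "z": 0, "rx": 0, "ry": 0, "rz": 0, "jaw": 5.8},
    {"x": 0, "y": 0, "z": 0, "rx": 0, "ry": 0, "rz": 0, "jaw": 6.5},
    {"x": 0, "y": 0, "z": 0, "rx": 0, "ry": 0, "rz": 0, "jaw": 7.2},
    {"x": 0, "y": 0, "z": 0, "rx": 0, "ry": 0, "rz": 0, "jaw": 8}
  ]
}}

```text
clock: 22.5
tool_pos: [0.5567, -0.286, 0.0698]
eef_rot: [0.555, 0.832, -0.0, 0.0]
contact_force: [-0.2, 0.2, 0.3]
opening: 0.882
finger_force: 0.0
```

Request:
{"name": "send_rows", "arguments": {
  "motion": [
    {"x": 0, "y": 0, "z": 0, "rx": 0, "ry": 0, "rz": 0, "jaw": 8},
    {"x": 0, "y": 0, "z": -1, "rx": 0, "ry": 0, "rz": 0, "jaw": 8},
    {"x": 0, "y": 0, "z": -2, "rx": 0, "ry": 0, "rz": 0, "jaw": 8},
    {"x": 0, "y": 0, "z": -2, "rx": 0, "ry": 0, "rz": 0, "jaw": 8},
    {"x": 0, "y": 0, "z": -1, "rx": 0, "ry": 0, "rz": 0, "jaw": 4}
  ]
}}

```text
clock: 23.0
tool_pos: [0.5589, -0.2858, 0.1338]
eef_rot: [0.555, 0.832, 0.001, 0.003]
contact_force: [-0.8, -1.0, -0.5]
opening: 0.837
finger_force: 0.0
```

```bash
python3 avg.py; python3 - <<'E'
from meas import *
S=snap('side')
a=cv2.resize(S['img'][150:225,260:360],(800,600),interpolation=cv2.INTER_CUBIC)
cv2.imwrite('pics/a6.png',a[:,:,::-1])
E
```

```text
23.2 [ 0.5583 -0.286   0.1325] F [-0.34  0.59 -0.26] M [-0.06  0.07  0.01] yaw 0.394 [ 0.0052 -0.0014 -1.    ] 0.6620926976893802
```

View pics/a6.png

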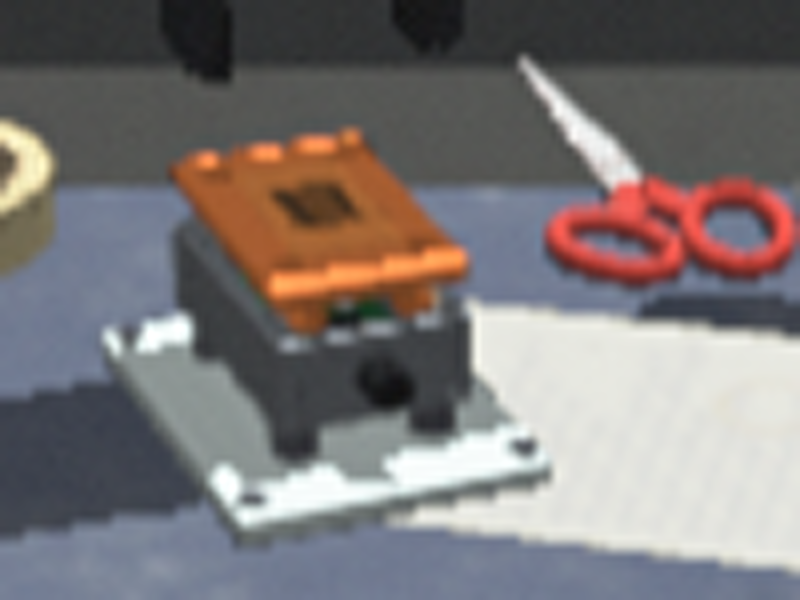

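The cover sits level over the box, near edge at side (294,186)–(318,183), with its legs inside the rim. I'll close the jaws and go over the first corner (mark 0), using one fingertip.

Request:
{"name": "send_rows", "arguments": {
  "motion": [
    {"x": 0.9, "y": 0.7, "z": 0, "rx": 0, "ry": 0, "rz": 0, "jaw": 0},
    {"x": 0.9, "y": 0.7, "z": 0, "rx": 0, "ry": 0, "rz": 0, "jaw": 0},
    {"x": 0.9, "y": 0.7, "z": 0, "rx": 0, "ry": 0, "rz": 0, "jaw": 0},
    {"x": 0.9, "y": 0.7, "z": 0, "rx": 0, "ry": 0, "rz": 0, "jaw": 0},
    {"x": 0.18, "y": 0.06, "z": 0, "rx": 0, "ry": 0, "rz": 0, "jaw": 0}
  ]
}}

```text
clock: 23.75
tool_pos: [0.5702, -0.2369, 0.1307]
eef_rot: [0.553, 0.833, 0.001, 0.001]
contact_force: [-0.2, 0.2, 0.4]
opening: 0.161
finger_force: 0.0
```

Request:
{"name": "send_rows", "arguments": {
  "motion": [
    {"x": 0, "y": 0, "z": 0.5, "rx": 0, "ry": 0, "rz": 0, "jaw": 0},
    {"x": 0, "y": 0, "z": 1, "rx": 0, "ry": 0, "rz": 0, "jaw": 0},
    {"x": 0, "y": 0, "z": 1.2, "rx": 0, "ry": 0, "rz": 0, "jaw": 0},
    {"x": 0, "y": 0, "z": 1.2, "rx": 0, "ry": 0, "rz": 0, "jaw": 0},
    {"x": 0, "y": 0, "z": 0.4, "rx": 0, "ry": 0, "rz": 0, "jaw": 0}
  ]
}}

```text
clock: 24.25
tool_pos: [0.5681, -0.2403, 0.0852]
eef_rot: [0.555, 0.832, -0.0, -0.0]
contact_force: [0.3, 0.8, 0.0]
opening: 0.006
finger_force: 0.0
```

```bash
python3 avg.py
```

```text
24.45 [ 0.5689 -0.24    0.0865] F [ 0.03 -0.17 -0.09] M [-0.05  0.04  0.01] yaw 0.3939 [ 1.1e-03  2.0e-04 -1.0e+00] 0.005039923316645358
```

Request:
{"name": "send_rows", "arguments": {
  "motion": [
    {"x": 0, "y": 0.1, "z": 0.1, "rx": 0, "ry": 0, "rz": 0, "jaw": 0},
    {"x": 0, "y": 0, "z": 0.1, "rx": 0, "ry": 0, "rz": 0, "jaw": 0},
    {"x": 0, "y": 0, "z": 0.1, "rx": 0, "ry": 0, "rz": 0, "jaw": 0},
    {"x": 0, "y": 0, "z": 0.1, "rx": 0, "ry": 0, "rz": 0, "jaw": 0},
    {"x": 0, "y": 0, "z": 0.1, "rx": 0, "ry": 0, "rz": 0, "jaw": 0}
  ]
}}

```text
clock: 24.95
tool_pos: [0.5703, -0.2396, 0.0824]
eef_rot: [0.555, 0.832, 0.001, 0.001]
contact_force: [0.1, 0.5, 1.0]
opening: 0.009
finger_force: 0.0
```

Request:
{"name": "send_rows", "arguments": {
  "motion": [
    {"x": 0, "y": 0, "z": 0.1, "rx": 0, "ry": 0, "rz": 0, "jaw": 0},
    {"x": 0, "y": 0, "z": 0.1, "rx": 0, "ry": 0, "rz": 0, "jaw": 0},
    {"x": 0, "y": 0, "z": 0.05, "rx": 0, "ry": 0, "rz": 0, "jaw": 0},
    {"x": 0, "y": 0, "z": 0, "rx": 0, "ry": 0, "rz": 0, "jaw": 0},
    {"x": 0, "y": 0, "z": 0, "rx": 0, "ry": 0, "rz": 0, "jaw": 0}
  ]
}}

```text
clock: 25.45
tool_pos: [0.5704, -0.2395, 0.08]
eef_rot: [0.555, 0.832, 0.001, 0.001]
contact_force: [-0.3, 0.7, 0.6]
opening: 0.007
finger_force: 0.3
```

```bash
python3 avg.py
```

```text
25.65 [ 0.5704 -0.2395  0.08  ] F [0.08 0.65 0.53] M [ 0.01  0.07 -0.02] yaw 0.3941 [ 2.4e-03 -2.0e-04 -1.0e+00] 0.0022447318464031635
```

Request:
{"name": "send_rows", "arguments": {
  "motion": [
    {"x": 0, "y": 0, "z": 0.1, "rx": 0, "ry": 0, "rz": 0, "jaw": 0},
    {"x": 0, "y": 0, "z": 0.1, "rx": 0, "ry": 0, "rz": 0, "jaw": 0},
    {"x": 0, "y": 0, "z": 0.1, "rx": 0, "ry": 0, "rz": 0, "jaw": 0},
    {"x": 0, "y": 0, "z": 0, "rx": 0, "ry": 0, "rz": 0, "jaw": 0},
    {"x": 0, "y": 0, "z": 0, "rx": 0, "ry": 0, "rz": 0, "jaw": 0}
  ]
}}

```text
clock: 26.15
tool_pos: [0.5705, -0.2396, 0.0772]
eef_rot: [0.555, 0.832, 0.001, 0.001]
contact_force: [-0.7, 0.8, 2.8]
opening: 0.004
finger_force: 1.4
```

Request:
{"name": "send_rows", "arguments": {
  "motion": [
    {"x": 0, "y": 0, "z": 0.1, "rx": 0, "ry": 0, "rz": 0, "jaw": 0},
    {"x": 0, "y": 0, "z": 0.05, "rx": 0, "ry": 0, "rz": 0, "jaw": 0},
    {"x": 0, "y": 0, "z": 0, "rx": 0, "ry": 0, "rz": 0, "jaw": 0},
    {"x": 0, "y": 0, "z": 0, "rx": 0, "ry": 0, "rz": 0, "jaw": 0},
    {"x": 0, "y": 0, "z": 0, "rx": 0, "ry": 0, "rz": 0, "jaw": 0}
  ]
}}

```text
clock: 26.65
tool_pos: [0.5706, -0.2396, 0.076]
eef_rot: [0.555, 0.832, 0.001, 0.001]
contact_force: [-2.0, -0.1, 5.9]
opening: 0.001
finger_force: 3.0
```

Request:
{"name": "send_rows", "arguments": {
  "motion": [
    {"x": 0, "y": 0, "z": 0.1, "rx": 0, "ry": 0, "rz": 0, "jaw": 0},
    {"x": 0, "y": 0, "z": 0.05, "rx": 0, "ry": 0, "rz": 0, "jaw": 0},
    {"x": 0, "y": 0, "z": 0, "rx": 0, "ry": 0, "rz": 0, "jaw": 0},
    {"x": 0, "y": 0, "z": 0, "rx": 0, "ry": 0, "rz": 0, "jaw": 0},
    {"x": 0, "y": 0, "z": 0, "rx": 0, "ry": 0, "rz": 0, "jaw": 0}
  ]
}}

```text
clock: 27.15
tool_pos: [0.5708, -0.2395, 0.075]
eef_rot: [0.555, 0.832, 0.001, 0.002]
contact_force: [-1.3, 0.9, 9.7]
opening: 0.006
finger_force: 4.4
```

Request:
{"name": "send_rows", "arguments": {
  "motion": [
    {"x": 0, "y": 0, "z": 0.1, "rx": 0, "ry": 0, "rz": 0, "jaw": 0},
    {"x": 0, "y": 0, "z": 0, "rx": 0, "ry": 0, "rz": 0, "jaw": 0},
    {"x": 0, "y": 0, "z": 0, "rx": 0, "ry": 0, "rz": 0, "jaw": 0},
    {"x": 0, "y": 0, "z": 0, "rx": 0, "ry": 0, "rz": 0, "jaw": 0},
    {"x": 0, "y": 0, "z": 0, "rx": 0, "ry": 0, "rz": 0, "jaw": 0}
  ]
}}

```text
clock: 27.65
tool_pos: [0.5709, -0.2395, 0.0743]
eef_rot: [0.555, 0.832, 0.001, 0.002]
contact_force: [-2.1, 0.4, 10.7]
opening: 0.005
finger_force: 5.3
```

Request:
{"name": "send_rows", "arguments": {
  "motion": [
    {"x": 0, "y": 0, "z": 0.1, "rx": 0, "ry": 0, "rz": 0, "jaw": 0},
    {"x": 0, "y": 0, "z": 0, "rx": 0, "ry": 0, "rz": 0, "jaw": 0},
    {"x": 0, "y": 0, "z": 0, "rx": 0, "ry": 0, "rz": 0, "jaw": 0},
    {"x": 0, "y": 0, "z": 0, "rx": 0, "ry": 0, "rz": 0, "jaw": 0},
    {"x": 0, "y": 0, "z": 0, "rx": 0, "ry": 0, "rz": 0, "jaw": 0}
  ]
}}

```text
clock: 28.15
tool_pos: [0.5711, -0.2394, 0.0736]
eef_rot: [0.555, 0.832, 0.001, 0.002]
contact_force: [-1.4, 0.9, 13.5]
opening: 0.003
finger_force: 6.3
```

Request:
{"name": "send_rows", "arguments": {
  "motion": [
    {"x": 0, "y": 0, "z": 0.1, "rx": 0, "ry": 0, "rz": 0, "jaw": 0},
    {"x": 0, "y": 0, "z": 0, "rx": 0, "ry": 0, "rz": 0, "jaw": 0},
    {"x": 0, "y": 0, "z": 0, "rx": 0, "ry": 0, "rz": 0, "jaw": 0},
    {"x": 0, "y": 0, "z": 0, "rx": 0, "ry": 0, "rz": 0, "jaw": 0},
    {"x": 0, "y": 0, "z": 0, "rx": 0, "ry": 0, "rz": 0, "jaw": 0}
  ]
}}

```text
clock: 28.65
tool_pos: [0.5713, -0.2394, 0.073]
eef_rot: [0.555, 0.832, 0.001, 0.002]
contact_force: [-1.8, 1.7, 14.5]
opening: 0.005
finger_force: 7.3
```

Request:
{"name": "send_rows", "arguments": {
  "motion": [
    {"x": 0, "y": 0, "z": 0.1, "rx": 0, "ry": 0, "rz": 0, "jaw": 0},
    {"x": 0, "y": 0, "z": 0, "rx": 0, "ry": 0, "rz": 0, "jaw": 0},
    {"x": 0, "y": 0, "z": 0, "rx": 0, "ry": 0, "rz": 0, "jaw": 0},
    {"x": 0, "y": 0, "z": 0, "rx": 0, "ry": 0, "rz": 0, "jaw": 0},
    {"x": 0, "y": 0, "z": 0, "rx": 0, "ry": 0, "rz": 0, "jaw": 0}
  ]
}}

```text
clock: 29.15
tool_pos: [0.5713, -0.2394, 0.0723]
eef_rot: [0.555, 0.832, 0.001, 0.002]
contact_force: [-3.1, 0.2, 17.2]
opening: 0.005
finger_force: 8.3
```

Request:
{"name": "send_rows", "arguments": {
  "motion": [
    {"x": 0, "y": 0, "z": 0.1, "rx": 0, "ry": 0, "rz": 0, "jaw": 0},
    {"x": 0, "y": 0, "z": 0, "rx": 0, "ry": 0, "rz": 0, "jaw": 0},
    {"x": 0, "y": 0, "z": 0, "rx": 0, "ry": 0, "rz": 0, "jaw": 0},
    {"x": 0, "y": 0, "z": 0, "rx": 0, "ry": 0, "rz": 0, "jaw": 0},
    {"x": 0, "y": 0, "z": 0, "rx": 0, "ry": 0, "rz": 0, "jaw": 0}
  ]
}}

```text
clock: 29.65
tool_pos: [0.5715, -0.2393, 0.0717]
eef_rot: [0.555, 0.832, 0.001, 0.003]
contact_force: [-4.0, 0.3, 18.9]
opening: 0.003
finger_force: 9.3
```

```bash
python3 - <<'E'
from meas import *
S=snap('side'); st=get_state(); print(st['contact_force'].round(1),st['tool_pos'])
hsv=cv2.cvtColor(S['img'],cv2.COLOR_RGB2HSV); o=cv2.inRange(hsv,(5,130,60),(22,255,255))
for v in range(164,194):
    u=np.where(o[v,270:340])[0]; print(v,''.join('#' if x else '.' for x in o[v,276:326]))
E
```

```text
[-3.7  1.  19.2] [ 0.57153353 -0.23934283  0.07167498]
164 ..................................................
165 ..........................#.......................
166 .........................###......................
167 .........................####.....................
168 .........................#####....................
169 .........................#####....................
170 .........................######...................
171 ........#................#######..................
172 .....####................#######..................
173 .....#####...............########.................
174 .....#####...............#########................
175 ......####...............##########...............
176 ......####...............##########...............
177 .......###...............###########..............
178 ........##...............############.............
179 ........##...............#############............
180 .........................##############...........
181 ........................################..........
182 ........................################..........
183 ........................#################.........
184 ........................##################........
185 ........................#################.........
186 ........................###############...........
187 .......................###############............
188 ......................################............
189 .................###############..###.............
190 .................############......#..............
191 .................##########.......................
192 ..................#######.........................
193 ..................................................
```

Request:
{"name": "send_rows", "arguments": {
  "motion": [
    {"x": 0, "y": 0, "z": -0.8, "rx": 0, "ry": 0, "rz": 0, "jaw": 0},
    {"x": 0, "y": 0, "z": -1, "rx": 0, "ry": 0, "rz": 0, "jaw": 0},
    {"x": 0.4, "y": 0.45, "z": 0, "rx": 0, "ry": 0, "rz": 0, "jaw": 0},
    {"x": 0, "y": 0, "z": 0, "rx": 0, "ry": 0, "rz": 0, "jaw": 0},
    {"x": 0, "y": 0, "z": 0, "rx": 0, "ry": 0, "rz": 0, "jaw": 0}
  ]
}}

```text
clock: 30.2
tool_pos: [0.5726, -0.2338, 0.0863]
eef_rot: [0.555, 0.832, 0.0, 0.001]
contact_force: [-0.4, -0.3, -0.2]
opening: 0.006
finger_force: 0.0
```

```bash
cat > sm.py <<'E'
from meas import *
S=snap('side'); st=get_state(); print(st['clock'],st['contact_force'].round(1),st['tool_pos'].round(4))
hsv=cv2.cvtColor(S['img'],cv2.COLOR_RGB2HSV); o=cv2.inRange(hsv,(5,130,60),(22,255,255))
for v in range(162,194):
    print(v,''.join('%X'%(hsv[v,c,2]//16) if o[v,c] else '.' for c in range(276,326)))
E
python3 sm.py
```

```text
30.25 [-0.6 -0.3 -0.2] [ 0.5725 -0.234   0.0862]
162 ..................................................
163 ..................................................
164 ........................5EEE......................
165 ........................7FFFC.....................
166 ........................7FFFFA....................
167 ........................6EFFFF9...................
168 ........................6FFFFFB...................
169 ........................9FFFFFB...................
170 ......EE6...............AFFFCBAA..................
171 .....EFF8...............8BBBAAAAA.................
172 .....EFF9...............58AAAAAAA9................
173 ......FFA...............579AAAAAAA8...............
174 ......CFC4..............5779AAAAAAA...............
175 .......DA4..............4657AAAAAAAA..............
176 ........8...............56558AAAAAAAA.............
177 ........6...............57778AAAAAAAAA............
178 ........................789AAAAAAAAA999...........
179 .......................4AAAAAAAAAA9988A...........
180 .......................4AAAAAAAAA99888AA..........
181 .......................4AAA9AA9AAAA999AAA.........
182 .......................69AA9AAAAAAAAAAA998........
183 ......................699AAAAAAAAAAA99887.........
184 .................333459AAAAAAAAAA9988776..........
185 ...............6776778AAAAAAA9998877887...........
186 ...............8A99999AAAAA99887777789............
187 ................9AAAAAA998887765.67788............
188 ................79AA9998876654....666.............
189 .................8888877753.......................
190 ..................7777777.........................
191 .....................787..........................
192 ..................................................
193 ..................................................
```

```bash
python3 - <<'E'
from meas import *
a=cv2.imread('pics/a6.png'); a=cv2.resize(a,(100,75),interpolation=cv2.INTER_AREA); hsv=cv2.cvtColor(a,cv2.COLOR_BGR2HSV); o=cv2.inRange(hsv,(5,130,60),(22,255,255))
for v in range(14,42): print(v+150,''.join('%X'%(hsv[v,c,2]//16) if o[v,c] else '.' for c in range(16,66)))
E
```

```text
164 ..................................................
165 ..................................................
166 ...........................AA.....................
167 .....................ADEDCACB.....................
168 ...............ADED9ACEFFDA998....................
169 ........ADD..9ACFFEBAABBAA99998...................
170 .......ACEEA9AAABBBAAAAAAAAAAAA...................
171 .....69AAA988AAAAAAAAAAAAAAAAAAA..................
172 ......8AA9999AAAAAAAA988889AAAAAA.................
173 .......9AAAAAAAAA98887666579AAAAAA................
174 ........9AAAAAAAA96455555447AAAAAAA...............
175 ........89AAAAAAAA85445555458AAAAAA9..............
176 .........89AAAAAAAA85445555579A99AAA9.............
177 ..........8AAAAAAAAA7545667889AAAAAAA.............
178 ..........79AAAAAAAA9877889AAAAAAAAAAA............
179 ...........79AAAAAAAAAAAAAAAAAAAAAA9999...........
180 ............79AAAAAAAAAAAAAAAA9A9A9889AA..........
181 ............689AAAAA9AAAAA99A99AABAAADEEEE........
182 .............68AAA9989A9AABBBBABEEEEEFFFFF........
183 ..............79AAA999ABBEEEEEEEFFFFFEEDDC........
184 ...............79BEEEEEEEFFFFFFEEDDCBA9888........
185 ................8CFFFFFFFEEEDCB9988888............
186 ................6AEFEEDCB9988776677789............
187 .................7AA998876...4...67789............
188 ..................7888775.........777.............
189 ....................89875.........................
190 ....................89875.........................
191 ..................................................
```

Corner 0 has clicked. After release, the near-left corner stays about 2.5 px lower, its leg is nearly hidden, and the opposite corner rides up. Next is corner 1.

Request:
{"name": "send_rows", "arguments": {
  "motion": [
    {"x": -1.4, "y": 0, "z": -0.8, "rx": 0, "ry": 0, "rz": 0, "jaw": 0},
    {"x": -2.2, "y": 0, "z": 0, "rx": 0, "ry": 0, "rz": 0, "jaw": 0},
    {"x": -2.2, "y": 0, "z": 0, "rx": 0, "ry": 0, "rz": 0, "jaw": 0},
    {"x": -2.0, "y": 0, "z": 0, "rx": 0, "ry": 0, "rz": 0, "jaw": 0},
    {"x": 0, "y": 0, "z": 0.6, "rx": 0, "ry": 0, "rz": 0, "jaw": 0}
  ]
}}

```text
clock: 30.75
tool_pos: [0.6033, -0.3098, 0.0886]
eef_rot: [0.557, 0.83, -0.0, 0.002]
contact_force: [-0.3, -0.6, 0.2]
opening: 0.002
finger_force: 0.0
```

Request:
{"name": "send_rows", "arguments": {
  "motion": [
    {"x": 0, "y": 0, "z": 0.2, "rx": 0, "ry": 0, "rz": 0, "jaw": 0},
    {"x": 0, "y": 0, "z": 0.2, "rx": 0, "ry": 0, "rz": 0, "jaw": 0},
    {"x": 0, "y": 0, "z": 0.1, "rx": 0, "ry": 0, "rz": 0, "jaw": 0},
    {"x": 0, "y": 0, "z": 0.1, "rx": 0, "ry": 0, "rz": 0, "jaw": 0},
    {"x": 0, "y": 0, "z": 0, "rx": 0, "ry": 0, "rz": 0, "jaw": 0}
  ]
}}

```text
clock: 31.25
tool_pos: [0.6029, -0.3056, 0.0831]
eef_rot: [0.555, 0.832, 0.001, 0.001]
contact_force: [-0.2, 0.3, 0.5]
opening: 0.006
finger_force: 0.0
```

Request:
{"name": "send_rows", "arguments": {
  "motion": [
    {"x": 0, "y": 0, "z": 0.1, "rx": 0, "ry": 0, "rz": 0, "jaw": 0},
    {"x": 0, "y": 0, "z": 0.1, "rx": 0, "ry": 0, "rz": 0, "jaw": 0},
    {"x": 0, "y": 0, "z": 0, "rx": 0, "ry": 0, "rz": 0, "jaw": 0},
    {"x": 0, "y": 0, "z": 0, "rx": 0, "ry": 0, "rz": 0, "jaw": 0},
    {"x": 0, "y": 0, "z": 0, "rx": 0, "ry": 0, "rz": 0, "jaw": 0}
  ]
}}

```text
clock: 31.75
tool_pos: [0.6033, -0.3059, 0.0814]
eef_rot: [0.555, 0.832, 0.001, 0.001]
contact_force: [0.2, 1.4, 4.3]
opening: 0.007
finger_force: 1.8
```

Request:
{"name": "send_rows", "arguments": {
  "motion": [
    {"x": 0, "y": 0, "z": 0.1, "rx": 0, "ry": 0, "rz": 0, "jaw": 0},
    {"x": 0, "y": 0, "z": 0.1, "rx": 0, "ry": 0, "rz": 0, "jaw": 0},
    {"x": 0, "y": 0, "z": 0, "rx": 0, "ry": 0, "rz": 0, "jaw": 0},
    {"x": 0, "y": 0, "z": 0, "rx": 0, "ry": 0, "rz": 0, "jaw": 0},
    {"x": 0, "y": 0, "z": 0, "rx": 0, "ry": 0, "rz": 0, "jaw": 0}
  ]
}}

```text
clock: 32.25
tool_pos: [0.6042, -0.3057, 0.0799]
eef_rot: [0.555, 0.832, 0.002, 0.002]
contact_force: [0.8, 2.0, 6.0]
opening: 0.006
finger_force: 3.1
```

Request:
{"name": "send_rows", "arguments": {
  "motion": [
    {"x": 0, "y": 0, "z": 0.1, "rx": 0, "ry": 0, "rz": 0, "jaw": 0},
    {"x": 0, "y": 0, "z": 0.05, "rx": 0, "ry": 0, "rz": 0, "jaw": 0},
    {"x": 0, "y": 0, "z": 0, "rx": 0, "ry": 0, "rz": 0, "jaw": 0},
    {"x": 0, "y": 0, "z": 0, "rx": 0, "ry": 0, "rz": 0, "jaw": 0},
    {"x": 0, "y": 0, "z": 0, "rx": 0, "ry": 0, "rz": 0, "jaw": 0}
  ]
}}

```text
clock: 32.75
tool_pos: [0.605, -0.3055, 0.0789]
eef_rot: [0.555, 0.832, 0.002, 0.003]
contact_force: [2.1, 2.2, 7.3]
opening: 0.005
finger_force: 3.8
```

Request:
{"name": "send_rows", "arguments": {
  "motion": [
    {"x": 0, "y": -0.1, "z": 0.1, "rx": 0, "ry": 0, "rz": 0, "jaw": 0},
    {"x": 0, "y": 0, "z": 0.1, "rx": 0, "ry": 0, "rz": 0, "jaw": 0},
    {"x": 0, "y": 0, "z": 0, "rx": 0, "ry": 0, "rz": 0, "jaw": 0},
    {"x": 0, "y": 0, "z": 0, "rx": 0, "ry": 0, "rz": 0, "jaw": 0},
    {"x": 0, "y": 0, "z": 0, "rx": 0, "ry": 0, "rz": 0, "jaw": 0}
  ]
}}

```text
clock: 33.25
tool_pos: [0.6025, -0.3065, 0.0756]
eef_rot: [0.555, 0.832, 0.001, 0.001]
contact_force: [1.7, 0.6, 3.1]
opening: 0.004
finger_force: 1.5
```

Request:
{"name": "send_rows", "arguments": {
  "motion": [
    {"x": 0, "y": 0, "z": 0.1, "rx": 0, "ry": 0, "rz": 0, "jaw": 0},
    {"x": 0, "y": 0, "z": 0.05, "rx": 0, "ry": 0, "rz": 0, "jaw": 0},
    {"x": 0, "y": 0, "z": 0, "rx": 0, "ry": 0, "rz": 0, "jaw": 0},
    {"x": 0, "y": 0, "z": 0, "rx": 0, "ry": 0, "rz": 0, "jaw": 0},
    {"x": 0, "y": 0, "z": 0, "rx": 0, "ry": 0, "rz": 0, "jaw": 0}
  ]
}}

```text
clock: 33.75
tool_pos: [0.6026, -0.3066, 0.0746]
eef_rot: [0.555, 0.832, 0.001, 0.002]
contact_force: [0.9, 0.7, 5.6]
opening: 0.004
finger_force: 3.0
```

Request:
{"name": "send_rows", "arguments": {
  "motion": [
    {"x": 0, "y": 0, "z": 0.1, "rx": 0, "ry": 0, "rz": 0, "jaw": 0},
    {"x": 0, "y": 0, "z": 0.1, "rx": 0, "ry": 0, "rz": 0, "jaw": 0},
    {"x": 0, "y": 0, "z": 0.1, "rx": 0, "ry": 0, "rz": 0, "jaw": 0},
    {"x": 0, "y": 0, "z": 0, "rx": 0, "ry": 0, "rz": 0, "jaw": 0},
    {"x": 0, "y": 0, "z": 0, "rx": 0, "ry": 0, "rz": 0, "jaw": 0}
  ]
}}

```text
clock: 34.25
tool_pos: [0.6027, -0.3066, 0.0727]
eef_rot: [0.555, 0.832, 0.001, 0.002]
contact_force: [-1.4, 0.3, 11.8]
opening: 0.005
finger_force: 5.9
```

Request:
{"name": "send_rows", "arguments": {
  "motion": [
    {"x": 0, "y": 0, "z": -0.5, "rx": 0, "ry": 0, "rz": 0, "jaw": 0},
    {"x": 0, "y": 0, "z": -1, "rx": 0, "ry": 0, "rz": 0, "jaw": 0},
    {"x": 0, "y": 0, "z": -1, "rx": 0, "ry": 0, "rz": 0, "jaw": 0},
    {"x": 0, "y": 0, "z": 0, "rx": 0, "ry": 0, "rz": 0, "jaw": 0},
    {"x": 0, "y": 0, "z": 0, "rx": 0, "ry": 0, "rz": 0, "jaw": 0}
  ]
}}

```text
clock: 34.75
tool_pos: [0.6016, -0.3068, 0.096]
eef_rot: [0.555, 0.832, 0.0, 0.001]
contact_force: [-0.0, -0.1, 0.7]
opening: 0.005
finger_force: 0.0
```

```bash
python3 sm.py
```

```text
34.8 [-0.9 -0.1 -0.6] [ 0.6014 -0.3068  0.0957]
162 ..................................................
163 ..................................................
164 ..................................................
165 ..................................................
166 ..................................................
167 ..................................................
168 ..................................................
169 .......................99999......................
170 ...................8AAA98899A.....................
171 ...............8AAAAAAA9A99AAA....................
172 ...........8AAAAAAAAAAAAAAAAAAA...................
173 .......88999AAAAAAAAAAAA9AAAAAAA..................
174 .....AA99889AAAAAAAAA98879AAAAAAA.................
175 .....9A99989AAAAA9888665579AAAAAA9................
176 ......9AAAAAAAAA966565544579AAAAAA9...............
177 ......89AAAAAAAA975555554458AAAAAAAA..............
178 .......8AAAAAAAAA96545555668BEEDEFFFE.............
179 .......68AAAAAA9AA8656678EEEFFFFFFFFFF............
180 ........68AAAAA9AABBAEEEEFFFFFFFFFFFFFF...........
181 .........69AAAABEEFFFFFFFFFFFFFFFFFFFFFF..........
182 ..........79EFEFFFFFFFFFFFFFFFFFFFFFFFFFE.........
183 ...........8FFFFFFFFFFFFFFFFFFFFFFFFFFFFE.........
184 ............BFFFFFFFFFFFFFFFFFFFFFFFEECA8.........
185 ............7BFFFFFFEFFFFFFFFFFFFEDB988...........
186 .............7CFFFFFFFFFFFFFFEDB98887.............
187 ..............7DFFFFFFFFFEECA88777789.............
188 ...............8EFFFFFEDB987655456789.............
189 ................9EEDC9887654......6...............
190 ................689877774.........................
191 ......................77..........................
192 ..................................................
193 ..................................................
```

Request:
{"name": "send_rows", "arguments": {
  "motion": [
    {"x": 0, "y": -2, "z": 0, "rx": 0, "ry": 0, "rz": 0, "jaw": 0},
    {"x": 0, "y": -2, "z": 0, "rx": 0, "ry": 0, "rz": 0, "jaw": 0},
    {"x": 0, "y": -2, "z": 0, "rx": 0, "ry": 0, "rz": 0, "jaw": 0},
    {"x": 0, "y": -0.5, "z": 0.4, "rx": 0, "ry": 0, "rz": 0, "jaw": 0},
    {"x": 0, "y": 0, "z": 0.4, "rx": 0, "ry": 0, "rz": 0, "jaw": 0}
  ]
}}

```text
clock: 35.3
tool_pos: [0.5413, -0.3321, 0.0873]
eef_rot: [0.555, 0.832, 0.0, 0.001]
contact_force: [0.8, 0.1, 0.1]
opening: 0.003
finger_force: 0.0
```

Request:
{"name": "send_rows", "arguments": {
  "motion": [
    {"x": 0, "y": 0, "z": 0.2, "rx": 0, "ry": 0, "rz": 0, "jaw": 0},
    {"x": 0, "y": 0, "z": 0.2, "rx": 0, "ry": 0, "rz": 0, "jaw": 0},
    {"x": 0, "y": 0, "z": 0.1, "rx": 0, "ry": 0, "rz": 0, "jaw": 0},
    {"x": 0, "y": 0, "z": 0, "rx": 0, "ry": 0, "rz": 0, "jaw": 0},
    {"x": 0, "y": 0, "z": 0, "rx": 0, "ry": 0, "rz": 0, "jaw": 0}
  ]
}}

```text
clock: 35.8
tool_pos: [0.5423, -0.3312, 0.0829]
eef_rot: [0.555, 0.832, 0.001, 0.001]
contact_force: [1.5, 0.4, -0.3]
opening: 0.007
finger_force: 0.0
```

Request:
{"name": "send_rows", "arguments": {
  "motion": [
    {"x": 0, "y": 0, "z": 0.1, "rx": 0, "ry": 0, "rz": 0, "jaw": 0},
    {"x": 0, "y": 0, "z": 0.1, "rx": 0, "ry": 0, "rz": 0, "jaw": 0},
    {"x": 0, "y": 0, "z": 0, "rx": 0, "ry": 0, "rz": 0, "jaw": 0},
    {"x": 0, "y": 0, "z": 0, "rx": 0, "ry": 0, "rz": 0, "jaw": 0},
    {"x": 0, "y": 0, "z": 0, "rx": 0, "ry": 0, "rz": 0, "jaw": 0}
  ]
}}

```text
clock: 36.3
tool_pos: [0.542, -0.3315, 0.0809]
eef_rot: [0.555, 0.832, 0.001, 0.001]
contact_force: [0.4, -0.0, -0.4]
opening: 0.004
finger_force: 0.1
```

Request:
{"name": "send_rows", "arguments": {
  "motion": [
    {"x": 0, "y": 0, "z": 0.1, "rx": 0, "ry": 0, "rz": 0, "jaw": 0},
    {"x": 0, "y": 0, "z": 0.1, "rx": 0, "ry": 0, "rz": 0, "jaw": 0},
    {"x": 0, "y": 0, "z": 0, "rx": 0, "ry": 0, "rz": 0, "jaw": 0},
    {"x": 0, "y": 0, "z": 0, "rx": 0, "ry": 0, "rz": 0, "jaw": 0},
    {"x": 0, "y": 0, "z": 0, "rx": 0, "ry": 0, "rz": 0, "jaw": 0}
  ]
}}

```text
clock: 36.8
tool_pos: [0.5421, -0.3317, 0.0792]
eef_rot: [0.555, 0.832, 0.0, 0.001]
contact_force: [-0.4, -0.8, 5.2]
opening: 0.005
finger_force: 2.4
```

Request:
{"name": "send_rows", "arguments": {
  "motion": [
    {"x": 0, "y": 0, "z": 0.1, "rx": 0, "ry": 0, "rz": 0, "jaw": 0},
    {"x": 0, "y": 0, "z": 0.05, "rx": 0, "ry": 0, "rz": 0, "jaw": 0},
    {"x": 0, "y": 0, "z": 0, "rx": 0, "ry": 0, "rz": 0, "jaw": 0},
    {"x": 0, "y": 0, "z": 0, "rx": 0, "ry": 0, "rz": 0, "jaw": 0},
    {"x": 0, "y": 0, "z": 0, "rx": 0, "ry": 0, "rz": 0, "jaw": 0}
  ]
}}

```text
clock: 37.3
tool_pos: [0.542, -0.3318, 0.0779]
eef_rot: [0.555, 0.832, 0.0, 0.001]
contact_force: [-1.6, -0.9, 6.7]
opening: 0.003
finger_force: 3.6
```

Request:
{"name": "send_rows", "arguments": {
  "motion": [
    {"x": 0, "y": 0, "z": 0.1, "rx": 0, "ry": 0, "rz": 0, "jaw": 0},
    {"x": 0, "y": 0, "z": 0.05, "rx": 0, "ry": 0, "rz": 0, "jaw": 0},
    {"x": 0, "y": 0, "z": 0, "rx": 0, "ry": 0, "rz": 0, "jaw": 0},
    {"x": 0, "y": 0, "z": 0, "rx": 0, "ry": 0, "rz": 0, "jaw": 0},
    {"x": 0, "y": 0, "z": 0, "rx": 0, "ry": 0, "rz": 0, "jaw": 0}
  ]
}}

```text
clock: 37.8
tool_pos: [0.542, -0.3319, 0.0768]
eef_rot: [0.555, 0.832, 0.0, 0.001]
contact_force: [-2.8, -0.8, 9.3]
opening: 0.003
finger_force: 4.7
```

Request:
{"name": "send_rows", "arguments": {
  "motion": [
    {"x": 0, "y": 0, "z": 0.1, "rx": 0, "ry": 0, "rz": 0, "jaw": 0},
    {"x": 0, "y": 0, "z": 0.05, "rx": 0, "ry": 0, "rz": 0, "jaw": 0},
    {"x": 0, "y": 0, "z": 0, "rx": 0, "ry": 0, "rz": 0, "jaw": 0},
    {"x": 0, "y": 0, "z": 0, "rx": 0, "ry": 0, "rz": 0, "jaw": 0},
    {"x": 0, "y": 0, "z": 0, "rx": 0, "ry": 0, "rz": 0, "jaw": 0}
  ]
}}

```text
clock: 38.3
tool_pos: [0.5415, -0.332, 0.0744]
eef_rot: [0.555, 0.832, -0.0, 0.001]
contact_force: [-2.4, -1.9, 5.3]
opening: 0.009
finger_force: 2.7
```

Request:
{"name": "send_rows", "arguments": {
  "motion": [
    {"x": 0, "y": 0, "z": 0.1, "rx": 0, "ry": 0, "rz": 0, "jaw": 0},
    {"x": 0, "y": 0, "z": 0.05, "rx": 0, "ry": 0, "rz": 0, "jaw": 0},
    {"x": 0, "y": 0, "z": 0, "rx": 0, "ry": 0, "rz": 0, "jaw": 0},
    {"x": 0, "y": 0, "z": 0, "rx": 0, "ry": 0, "rz": 0, "jaw": 0},
    {"x": 0, "y": 0, "z": 0, "rx": 0, "ry": 0, "rz": 0, "jaw": 0}
  ]
}}

```text
clock: 38.8
tool_pos: [0.5416, -0.332, 0.0734]
eef_rot: [0.555, 0.832, -0.0, 0.001]
contact_force: [-4.1, -0.5, 9.7]
opening: 0.008
finger_force: 4.5
```

Corner 2 clicked (the force fell from 9.3 to 5.3 N). On to corner 3.

Request:
{"name": "send_rows", "arguments": {
  "motion": [
    {"x": 0, "y": 0, "z": -0.8, "rx": 0, "ry": 0, "rz": 0, "jaw": 0},
    {"x": 0, "y": 0, "z": -1, "rx": 0, "ry": 0, "rz": 0, "jaw": 0},
    {"x": 2.2, "y": 0, "z": -0.3, "rx": 0, "ry": 0, "rz": 0, "jaw": 0},
    {"x": 2.7, "y": 0, "z": 0, "rx": 0, "ry": 0, "rz": 0, "jaw": 0},
    {"x": 2.7, "y": 0, "z": 0, "rx": 0, "ry": 0, "rz": 0, "jaw": 0}
  ]
}}

```text
clock: 39.3
tool_pos: [0.5127, -0.2603, 0.0942]
eef_rot: [0.555, 0.832, 0.001, 0.001]
contact_force: [0.1, 0.8, 0.2]
opening: 0.005
finger_force: 0.0
```

Request:
{"name": "send_rows", "arguments": {
  "motion": [
    {"x": 0, "y": 0, "z": 0.4, "rx": 0, "ry": 0, "rz": 0, "jaw": 0},
    {"x": 0, "y": 0, "z": 0.4, "rx": 0, "ry": 0, "rz": 0, "jaw": 0},
    {"x": 0, "y": 0, "z": 0.2, "rx": 0, "ry": 0, "rz": 0, "jaw": 0},
    {"x": 0, "y": 0, "z": 0.1, "rx": 0, "ry": 0, "rz": 0, "jaw": 0},
    {"x": 0, "y": 0, "z": 0, "rx": 0, "ry": 0, "rz": 0, "jaw": 0}
  ]
}}

```text
clock: 39.8
tool_pos: [0.5129, -0.2621, 0.0825]
eef_rot: [0.556, 0.831, 0.001, 0.001]
contact_force: [-0.1, 0.9, -0.7]
opening: 0.005
finger_force: 0.0
```

Request:
{"name": "send_rows", "arguments": {
  "motion": [
    {"x": 0, "y": 0, "z": 0.1, "rx": 0, "ry": 0, "rz": 0, "jaw": 0},
    {"x": 0, "y": 0, "z": 0.1, "rx": 0, "ry": 0, "rz": 0, "jaw": 0},
    {"x": 0, "y": 0, "z": 0, "rx": 0, "ry": 0, "rz": 0, "jaw": 0},
    {"x": 0, "y": 0, "z": 0, "rx": 0, "ry": 0, "rz": 0, "jaw": 0},
    {"x": 0, "y": 0, "z": 0, "rx": 0, "ry": 0, "rz": 0, "jaw": 0}
  ]
}}

```text
clock: 40.3
tool_pos: [0.5129, -0.2613, 0.0809]
eef_rot: [0.555, 0.832, 0.001, 0.001]
contact_force: [-0.0, 0.7, -0.4]
opening: 0.005
finger_force: 0.0
```

Request:
{"name": "send_rows", "arguments": {
  "motion": [
    {"x": 0, "y": 0, "z": 0.1, "rx": 0, "ry": 0, "rz": 0, "jaw": 0},
    {"x": 0, "y": 0, "z": 0.1, "rx": 0, "ry": 0, "rz": 0, "jaw": 0},
    {"x": 0, "y": 0, "z": 0.1, "rx": 0, "ry": 0, "rz": 0, "jaw": 0},
    {"x": 0, "y": 0, "z": 0, "rx": 0, "ry": 0, "rz": 0, "jaw": 0},
    {"x": 0, "y": 0, "z": 0, "rx": 0, "ry": 0, "rz": 0, "jaw": 0}
  ]
}}

```text
clock: 40.8
tool_pos: [0.5128, -0.2613, 0.0778]
eef_rot: [0.555, 0.832, 0.001, 0.001]
contact_force: [0.4, 0.6, -0.0]
opening: 0.003
finger_force: 0.0
```

Request:
{"name": "send_rows", "arguments": {
  "motion": [
    {"x": 0, "y": 0, "z": 0.1, "rx": 0, "ry": 0, "rz": 0, "jaw": 0},
    {"x": 0, "y": 0, "z": 0.05, "rx": 0, "ry": 0, "rz": 0, "jaw": 0},
    {"x": 0, "y": 0, "z": 0, "rx": 0, "ry": 0, "rz": 0, "jaw": 0},
    {"x": 0, "y": 0, "z": 0, "rx": 0, "ry": 0, "rz": 0, "jaw": 0},
    {"x": 0, "y": 0, "z": 0, "rx": 0, "ry": 0, "rz": 0, "jaw": 0}
  ]
}}

```text
clock: 41.3
tool_pos: [0.5128, -0.2613, 0.0763]
eef_rot: [0.555, 0.832, 0.001, 0.001]
contact_force: [0.4, 0.7, -0.7]
opening: 0.007
finger_force: 0.0
```

Request:
{"name": "send_rows", "arguments": {
  "motion": [
    {"x": 0, "y": 0, "z": 0.1, "rx": 0, "ry": 0, "rz": 0, "jaw": 0},
    {"x": 0, "y": 0, "z": 0.05, "rx": 0, "ry": 0, "rz": 0, "jaw": 0},
    {"x": 0, "y": 0, "z": 0, "rx": 0, "ry": 0, "rz": 0, "jaw": 0},
    {"x": 0, "y": 0, "z": 0, "rx": 0, "ry": 0, "rz": 0, "jaw": 0},
    {"x": 0, "y": 0, "z": 0, "rx": 0, "ry": 0, "rz": 0, "jaw": 0}
  ]
}}

```text
clock: 41.8
tool_pos: [0.5129, -0.2614, 0.075]
eef_rot: [0.555, 0.832, 0.001, 0.001]
contact_force: [-0.5, 0.5, 2.9]
opening: 0.004
finger_force: 1.5
```

Request:
{"name": "send_rows", "arguments": {
  "motion": [
    {"x": 0, "y": 0, "z": 0.1, "rx": 0, "ry": 0, "rz": 0, "jaw": 0},
    {"x": 0, "y": 0, "z": 0.1, "rx": 0, "ry": 0, "rz": 0, "jaw": 0},
    {"x": 0, "y": 0, "z": 0, "rx": 0, "ry": 0, "rz": 0, "jaw": 0},
    {"x": 0, "y": 0, "z": 0, "rx": 0, "ry": 0, "rz": 0, "jaw": 0},
    {"x": 0, "y": 0, "z": 0, "rx": 0, "ry": 0, "rz": 0, "jaw": 0}
  ]
}}

```text
clock: 42.3
tool_pos: [0.5129, -0.2613, 0.0735]
eef_rot: [0.555, 0.832, 0.0, 0.001]
contact_force: [-1.8, 1.2, 8.3]
opening: 0.007
finger_force: 4.3
```

Request:
{"name": "send_rows", "arguments": {
  "motion": [
    {"x": 0, "y": 0, "z": 0.1, "rx": 0, "ry": 0, "rz": 0, "jaw": 0},
    {"x": 0, "y": 0, "z": 0.1, "rx": 0, "ry": 0, "rz": 0, "jaw": 0},
    {"x": 0, "y": 0, "z": 0, "rx": 0, "ry": 0, "rz": 0, "jaw": 0},
    {"x": 0, "y": 0, "z": 0, "rx": 0, "ry": 0, "rz": 0, "jaw": 0},
    {"x": 0, "y": 0, "z": 0, "rx": 0, "ry": 0, "rz": 0, "jaw": 0}
  ]
}}

```text
clock: 42.8
tool_pos: [0.513, -0.2613, 0.0721]
eef_rot: [0.555, 0.832, 0.0, 0.002]
contact_force: [-2.1, 0.7, 13.8]
opening: 0.004
finger_force: 6.8
```

Request:
{"name": "send_rows", "arguments": {
  "motion": [
    {"x": 0, "y": 0, "z": 0.1, "rx": 0, "ry": 0, "rz": 0, "jaw": 0},
    {"x": 0, "y": 0, "z": 0, "rx": 0, "ry": 0, "rz": 0, "jaw": 0},
    {"x": 0, "y": 0, "z": 0, "rx": 0, "ry": 0, "rz": 0, "jaw": 0},
    {"x": 0, "y": 0, "z": 0, "rx": 0, "ry": 0, "rz": 0, "jaw": 0},
    {"x": 0, "y": 0, "z": 0, "rx": 0, "ry": 0, "rz": 0, "jaw": 0}
  ]
}}

```text
clock: 43.3
tool_pos: [0.513, -0.2613, 0.0714]
eef_rot: [0.555, 0.832, 0.0, 0.002]
contact_force: [-5.1, 0.1, 15.9]
opening: 0.005
finger_force: 8.0
```

Request:
{"name": "send_rows", "arguments": {
  "motion": [
    {"x": 0, "y": 0, "z": -1, "rx": 0, "ry": 0, "rz": 0, "jaw": 0},
    {"x": 0, "y": 0, "z": -3, "rx": 0, "ry": 0, "rz": 0, "jaw": 0},
    {"x": 1, "y": 0, "z": -3, "rx": 0, "ry": 0, "rz": 0, "jaw": 0},
    {"x": 4, "y": -1, "z": -3, "rx": 0, "ry": 0, "rz": 0, "jaw": 0},
    {"x": 4, "y": -1, "z": -2, "rx": 0, "ry": 0, "rz": 0, "jaw": 0}
  ]
}}

```text
clock: 43.8
tool_pos: [0.4602, -0.1859, 0.1904]
eef_rot: [0.556, 0.831, 0.001, 0.002]
contact_force: [0.5, 1.0, 1.3]
opening: 0.007
finger_force: 0.0
```

Request:
{"name": "send_rows", "arguments": {
  "motion": [
    {"x": 4, "y": -1, "z": -1, "rx": 0, "ry": 0, "rz": 0, "jaw": 0},
    {"x": 4, "y": -1, "z": -1, "rx": 0, "ry": 0, "rz": 0, "jaw": 0},
    {"x": 4, "y": -1, "z": -1, "rx": 0, "ry": 0, "rz": 0, "jaw": 0},
    {"x": 4, "y": 0, "z": 0, "rx": 0, "ry": 0, "rz": 0, "jaw": 0},
    {"x": 0, "y": 0, "z": 0, "rx": 0, "ry": 0, "rz": 0, "jaw": 0}
  ]
}}

```text
clock: 44.3
tool_pos: [0.3692, -0.0465, 0.2196]
eef_rot: [0.551, 0.834, 0.001, 0.001]
contact_force: [0.1, -0.5, -0.0]
opening: 0.005
finger_force: 0.0
```

```bash
python3 sm.py; python3 - <<'E'
from meas import *
T=snap('top'); print('top',cover_top(T,(410,180,520,280),.064))
S=snap('side'); C=np.array([.5572,-.2845]); th=.394; ex=np.array([np.cos(th),np.sin(th)]); ey=np.array([-np.sin(th),np.cos(th)])
for z,n in((.064,'home'),(.070,'loose')): print(n,[(proj(S,[*(C+ex*sx*.031+ey*sy*.048),z])).round(1).tolist() for sx,sy in((1,1),(1,-1),(-1,-1),(-1,1))])
E
```

```text
44.35 [ 0.8 -0.4  0.4] [ 0.3702 -0.0486  0.2192]
162 ..................................................
163 ..................................................
164 ..................................................
165 ..................................................
166 ..................................................
167 ..................................................
168 ..................................................
169 ...........................B......................
170 .....................BEEEDEFC.....................
171 ...............BEEEEFFFFFFFFFC....................
172 .........BEEEEFFFFFFFFFFFFFFFFC...................
173 .....CEEEFFFFFFFFFFFFFFFFFFFFFFD..................
174 .....EFFFFFFFFFFFFFFFFFFFFFFFFFF..................
175 .....AFFFFFFFFFFFFFFFFFFFFFFFFFFF.................
176 ......BFFFFFFFFFFFFFEBB97CFFFFFFFF................
177 .......CFFFFFFFFFD87899A86AFFFFFFFF...............
178 .......7DFFFFFFFFF956879A79DFFFFFFFF..............
179 ........8EFFFFFFFFF98A88A979DFFFFFFFF.............
180 .........8EFFFFFFFFFDABBDEEEFFFFFFFFFF............
181 ..
[... 253 characters left out ...]
FFFFFED........
186 ..............8EFFFFFFFFFFFFFFFFFFEEDCA988........
187 ...............9EFFFFFFFFFFFEEDCB9988876..........
188 ...............6AEFFFFFEEDC9988777778.............
189 ................7ADDCBA9877665..666...............
190 .................788777765........................
191 ......................66..........................
192 ..................................................
193 ..................................................
top ((558.2740478515625, -285.03912353515625), (60.98137283325195, 95.786376953125), 22.24882698059082)
home [[294.9, 188.5], [281.1, 172.7], [304.4, 168.7], [319.6, 183.9]]
loose [[294.8, 186.1], [281.0, 170.4], [304.4, 166.5], [319.6, 181.6]]
```

All four corners of the top face match the home prediction in the side view. The press heights at corners 1–3 were about 8.7, 9.0 and 8.5 mm, so a rigid plate puts corner 0 at about 8.2 mm. The arm is clear, so I'm handing in.

```bash
python3 -c "
from plant import *
print(finish_job())"
```

```text
the job is handed in; nothing more can be done
None
```

I handed the job in at about 44 s with the cover on the box; by my measurements all four corners sit at home height and the cover is centred to about 2 mm. The hand-in call returned no verdict. The highest press force was about 19 N, and I left the loupe and glass pot alone.

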